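# Fetch the doming block from behind the pot, bottle and tin

### The arm

A 7-joint arm with a two-finger parallel gripper is mounted at the origin on the work surface. World frame = base frame: x ahead of the robot, y to its left, z up, the work surface at z = 0. Lengths are in mm, angles in rad, forces in N, time in s.
With the tool pointing down it reaches from about 425 to 875 mm from the base axis. Payload 4.7 kg.
Tool frame: the origin (TCP) lies between the finger pads; the fingertips stand 22 mm ahead of it and the grasp point (between the pads) lies 3 mm ahead of it; x points along the fingers, y is the direction in which the jaws open and shut, and the axes are right-handed (so a half turn about x gives the same grasp; the last joint's range is limited). The gripper opens to 85 mm and grips with 20 to 120 N. Pads are 22 mm wide; open, the fingers measure 114 mm over their backs; the gripper's body (76 mm by 85 mm) begins 54 mm behind the grasp point. The pads swing forward as they close: fully open they stand 13 mm farther back than shut.
Start: joints at [-1.131, 0.321, -0.07, 1.45, 0.023, 1.371, -0.057], TCP at [268.509, 591.968, 253.349] pointing down, gripper open.
Joint ranges: [-2.86, 2.86], [-0.3, 2.09], [-1.38, 1.24], [0.06, 2.45], [-1.56, 4.7], [0.09, 2.05], [-2.69, 2.69]. Speed limits (rad/s): [2.57, 2.57, 3.14, 3.14, 3.14, 3.14, 3.14].

### API

Orientations are given as a 3x3 rotation matrix whose columns are the frame's x, y, z axes.
In Python, from rig import r, get_image gives the robot as it stands. The module is installed in compiled form; this text tells all that it offers.
- The arm moves only by the tool play_rows, never from a script. Its argument "rows" is a list of rows, each a list of 7 numbers: the finger opening in mm, from 0 to 85.4, then the shift along the tool's x, y, z in units of 30 mm (1.0 is 30 mm), then the turn, a rotation vector about the tool's x, y, z in units of 8 degrees (1.0 is 8 degrees). A call has 1 to 12 rows; each row shifts and turns the pose as measured when the row begins, along the tool's axes as they then stand; what a row does not reach is not made up. A row lasts 1/10 s, in which the tool goes at most 50 mm and 8.59 degrees, less where a joint would pass 70% of its speed; a pose out of reach is approached as far as the arm can. A call is refused whole if a number of a shift passes 1 or a number of a turn 1, either way. A call with a gripper value outside its range is refused whole. The fingers move at their own pace and stop on an object; the grip force is fixed at half the most. Time passes only in rows, so rows that do not move let the fingers close. It gives the time, the measured TCP pose, the force and the opening at its end, in the units of the state.
- r.read_state(): the state, without advancing time (a new reading comes with each control period).
- get_image(name): name is "scene" or "top"; returns a dict with "color" (480x640x3 uint8, red, green, blue), "fx", "fy", "cx", "cy" (pixels), "D" ([k1, k2, p1, p2, k3] as OpenCV has them; the pictures are not rectified), "T" (4x4, takes a point from camera to world coordinates). Camera axes: x right, y down, z forward; pixel columns grow to the right and rows downward; lengths in mm; the calibration is good to about 2 mm. A picture is of the moment at which its call begins. There is no depth.
- r.sign_off(): hands the job in, once; it reports no verdict.
The state is a dict: "time_s": time; "joint_pos": joint angles; "joint_vel": joint speeds; "joint_efforts": joint torques, N m; "tool_pos": TCP position; "ee_rot": TCP orientation; "contact_force": force on the tool from outside, world axes, zero at the start; "wrist_torque": the same for the moment, N m; "finger_gap": finger opening in mm.
Only numpy, scipy, OpenCV 4.12 (cv2) and the standard library are available. Lean on these libraries where they do the work, as an engineer would, in place of code of your own. Each camera call takes 0.05 s, during which the arm holds its last target.

### The job

I need the steel doming block that is hemmed in at the back of the wooden tray by the steel pot, the flux bottle and the square tin. Set those three aside upright on the cork mat, then put the doming block, hollow side up as it is, on the middle of the black rubber block, and after that stand the pot, the bottle and the tin each back in its own place in the tray, where it stood before. Do not tip anything over, and leave the oil can, the candle and the spool where they are.

Things in the scene. Friction and masses are not known exactly. Their poses are not given: they have to be found in the camera images.
- doming_block: Jeweller's doming block: steel cube, 40 x 40 x 40 mm, about 0.5 kg, one large round hollow (28 mm across) in its top, shallow ones in its sides. Origin: centre of its underside, z up. It stands square in the tray, 5 mm in front of the upstand; the pot, bottle and tin around it leave no room for fingers beside it or a gripper above it.
- pot: Round open stainless steel pot, 60 mm in diameter, wall 2.5 mm, 95 mm tall, about 0.18 kg, with four thin scribers in it that stick out up to 10 mm above the rim (105 mm above its underside at most). Straight sides. Origin: centre of its underside, z up.
- bottle: Round white plastic flux bottle, 52 mm in diameter with straight sides up to 83 mm, then a flat shoulder and a small grey conical nozzle to 106 mm; about 0.16 kg. Origin: centre of its underside, z up.
- tin: Square bare-metal tin, 50 x 50 mm (52 x 52 mm over thin rims at bottom and top) and 92 mm tall, with a black screw cap (24 mm across) on top to 104 mm; about 0.22 kg. Origin: centre of its underside, z up, x and y square to its sides.
- tray: Fixed light wooden tray, floor top 8 mm above the table. Origin on the table under its rear row; x to its rear (away from the robot), y left. Floor x -88 to 46, y +-108 mm; lips 14 mm high at both y ends, front open, upstand 48 mm high at x 35 to 45. Cork spots at (0,58), (0,-58) and in front (-48,0) mm carry pot, bottle and tin, which on which changes; the doming block stands at (10,0).
- mat: Fixed cork mat, 160 (x) x 260 (y) mm and 3 mm thick, the side area for the things set aside. It lies flat on the table to one side of the tray, left or right. Origin: centre of its underside, z up.
- rubber_block: Fixed black rubber bench block, 100 x 100 mm and 25 mm tall, on the other side of the tray from the mat. Origin: centre of its underside, z up; its top is 25 mm above the table.
- oil_can: Bystander, loose: small dark oil can, base 56 mm in diameter, with a thin pointed spout to 118 mm. Origin: centre of its underside.
- candle: Bystander, loose: white candle in a glass, 70 mm in diameter, 85 mm tall. Origin: centre of its underside.
- spool: Bystander, loose: black spool, 44 mm in diameter, 50 mm tall, standing near the robot between mat and rubber block. Origin: centre of its underside.
Mind the look-alikes: they are no part of the job. What is shaped like the pot but blue is not meant.

How it is judged (in metres and radians):
On the way, in this order (a step that is already met when the one before it is completed fails the run):
1. the pot, the bottle and the tin all stand upright and released on the cork mat, with the doming block still in its place in the tray (x of pot in the frame of mat between -0.08 and 0.08 m and y of pot in the frame of mat between -0.13 and 0.13 m and z of each of pot, bottle, tin in the frame of mat below 0.01 m and angle between each of pot, bottle, tin's own z axis and vertical below 0.12 rad and linear speed of each of pot, bottle, tin below 0.03 m/s and contact force between each of pot, bottle, tin and the fingers below 0.1 N and x of bottle in the frame of mat between -0.08 and 0.08 m and y of bottle in the frame of mat between -0.13 and 0.13 m and x of tin in the frame of mat between -0.08 and 0.08 m and y of tin in the frame of mat between -0.13 and 0.13 m and distance of doming_block from where it was at the start of the episode below 0.02 m), for 0.2 s.
2. the doming block stands released on the middle of the rubber block, hollow up, while the three things still stand on the mat (horizontal distance between doming_block and rubber_block below 0.015 m and z of doming_block in the frame of rubber_block between 0.019 and 0.031 m and angle between each of doming_block, pot, bottle, tin's own z axis and vertical below 0.12 rad and linear speed of each of doming_block, pot, bottle, tin below 0.03 m/s and contact force between each of doming_block, pot, bottle, tin and the fingers below 0.1 N and x of pot in the frame of mat between -0.08 and 0.08 m and y of pot in the frame of mat between -0.13 and 0.13 m and z of each of pot, bottle, tin in the frame of mat below 0.01 m and x of bottle in the frame of mat between -0.08 and 0.08 m and y of bottle in the frame of mat between -0.13 and 0.13 m and x of tin in the frame of mat between -0.08 and 0.08 m and y of tin in the frame of mat between -0.13 and 0.13 m), for 0.2 s.
At the end, for the whole second after the job is handed in: The doming block stands on the rubber block, its centre within 15 mm of the rubber block's centre, hollow up; the pot, the bottle and the tin each stand upright in the tray within 15 mm of where they stood at the start (any turn about the vertical); all are released and at rest (horizontal distance between doming_block and rubber_block below 0.015 m and z of doming_block in the frame of rubber_block between 0.019 and 0.031 m and angle between each of doming_block, pot, bottle, tin's own z axis and vertical below 0.12 rad and linear speed of each of doming_block, pot, bottle, tin below 0.03 m/s and contact force between each of doming_block, pot, bottle, tin and the fingers below 0.1 N and distance of each of pot, bottle, tin from where it was at the start of the episode below 0.015 m); the robot touches nothing.
It fails at once if the pot, the bottle, the tin or the doming block is tipped over (more than about 30 degrees) (angle between any of pot, bottle, tin, doming_block's own z axis and vertical above 0.52 rad).
It fails at once if the oil can, the candle or the spool is displaced by more than 20 mm (distance of any of oil_can, candle, spool from where it was at the start of the episode above 0.02 m).
It also fails if it takes over 136 s, if anything falls off the work surface, if the arm or the gripper's body presses on something with over 40 N, if the wrist force passes 120 N, or if a joint passes its speed limit or range.

## Working session

There is one attempt and no reset: what is moved stays moved. The work goes in short steps, Python scripts to look and compute and a tool call to move; the robot and the scene stay as the last step left them, time stands still between calls to the robot, and variables do not carry over. Pictures are saved under pics/ and viewed, and the job is handed in when it is done.

Besides the shell and the picture viewer there is one more tool, called as name([rows], argument=value, ...), one row to a line, values as JSON. play_rows: Moves the arm, as the interface text tells. Its arguments: {"type":"object","properties":{"rows":{"type":"array"}},"required":["rows"]}

```bash
mkdir -p pics; ls; python3 - <<'E'
from rig import r,get_image
import cv2
for n in("scene","top"):
    g=get_image(n); cv2.imwrite(f"pics/{n}0.png",g["color"][:,:,::-1]); print(n,g["fx"],g["fy"],g["cx"],g["cy"],g["D"],g["T"].tolist() if hasattr(g["T"],'tolist') else g["T"])
s=r.read_state()
print(s["time_s"],s["tool_pos"],s["ee_rot"],s["finger_gap"])
E
```

```text
pics
scene 520.202415635413 520.202415635413 329.0555755372182 232.24531900479738 [-0.06896748  0.          0.          0.          0.        ] [[0.7685354039583984, 0.3575182269768717, -0.5305978234424032, 1084.0457152757838], [0.6397979100855387, -0.424960052706187, 0.6403651988155914, -649.3446882124307], [0.003459351482370414, -0.8316187052870259, -0.5553362602100215, 605.9270091598264], [0.0, 0.0, 0.0, 1.0]]
top 444.2559723476815 444.2559723476815 320.96898427930347 238.2445767208317 [-0.09143717  0.          0.          0.          0.        ] [[0.020536030016078115, -0.9895650425469329, 0.14261591089449221, 411.028976930228], [-0.9996696205893418, -0.018118239798871266, 0.018231265928401234, -9.898493576087015], [-0.015457074171401934, -0.1429431913582371, -0.9896101873477164, 975.8669952878507], [0.0, 0.0, 0.0, 1.0]]
0.1 [268.33070963 591.53209004 252.30578488] [[-6.52496479e-04  4.13032925e-01  9.10715860e-01]
 [-1.64893682e-03  9.10714371e-01 -4.13033432e-01]
 [-9.99998428e-01 -1.77121577e-03  8.68272769e-05]] 85.08726293238703
```

View pics/scene0.png

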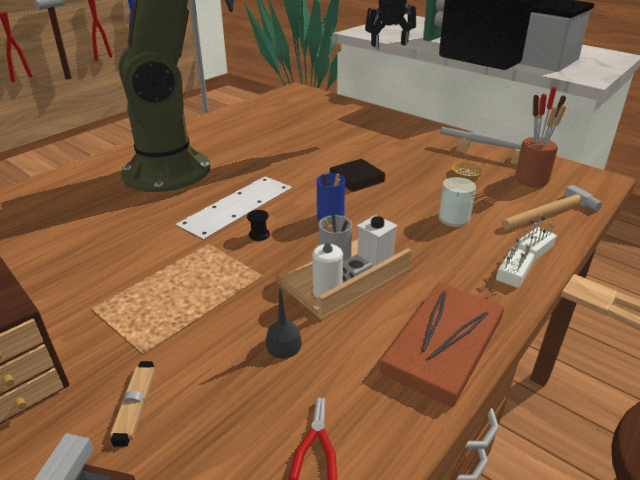

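View pics/top0.png

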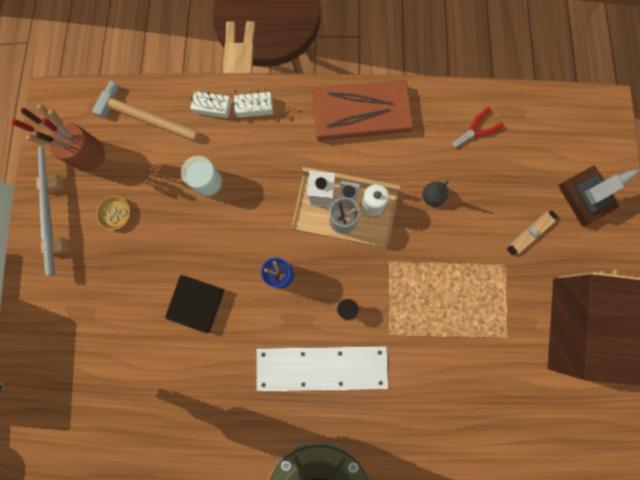

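The top view shows the tray at (346,208): tin at (321,186), doming block at (349,190), bottle at (375,197), pot at (344,213). The mat is at (448,299) and the rubber block at (195,303). There is a blue look-alike pot at (277,272), the oil can is at (435,193), the candle at (202,176), and the spool at (348,309). I'll enlarge these areas to measure them.

```bash
python3 - <<'E'
import cv2
t=cv2.imread("pics/top0.png"); s=cv2.imread("pics/scene0.png")
cv2.imwrite("pics/c1.png",cv2.resize(t[160:256,285:413],None,fx=6,fy=6,interpolation=cv2.INTER_CUBIC))
cv2.imwrite("pics/c2.png",cv2.resize(s[180:330,265:425],None,fx=4,fy=4,interpolation=cv2.INTER_CUBIC)[:600])
cv2.imwrite("pics/c3.png",cv2.resize(t[260:340,160:240],None,fx=6,fy=6,interpolation=cv2.INTER_CUBIC)[:600])
E
cat > h.py <<'E'
import numpy as np,cv2
from rig import r,get_image
_c={}
def cam(n):
    if n not in _c: _c[n]=get_image(n)
    return _c[n]
def K(g): return np.array([[g["fx"],0,g["cx"]],[0,g["fy"],g["cy"]],[0,0,1.]])
def ray(g,u,v):
    p=cv2.undistortPoints(np.array([[[u,v]]],float),K(g),np.array(g["D"],float))[0,0]
    T=np.array(g["T"]); return T[:3,3],T[:3,:3]@np.array([p[0],p[1],1.])
def at(n,u,v,z):
    o,d=ray(cam(n),u,v); return (o+d*(z-o[2])/d[2])[:2].round(1)
def proj(n,P):
    g=cam(n);T=np.linalg.inv(np.array(g["T"])); rv=cv2.Rodrigues(T[:3,:3])[0]
    return cv2.projectPoints(np.array(P,float).reshape(-1,1,3),rv,T[:3,3],K(g),np.array(g["D"],float))[0].reshape(-1,2)
E
```

```text
(no output)
```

View pics/c1.png

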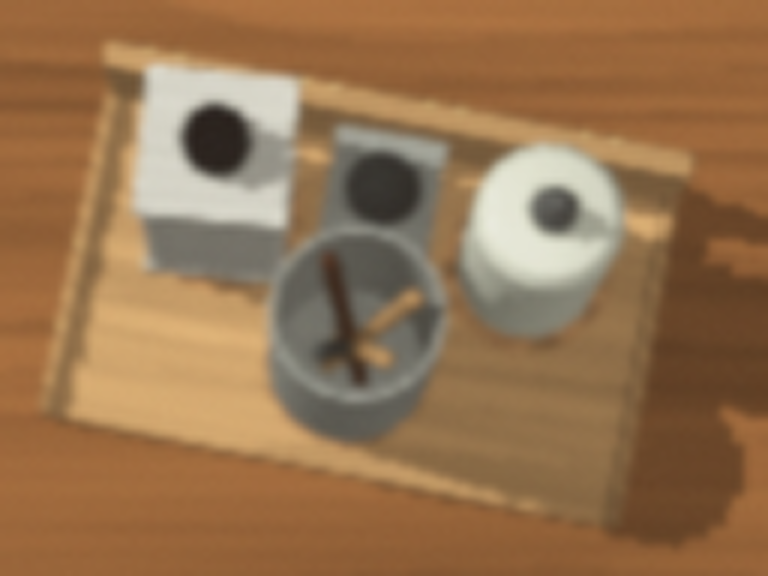

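View pics/c2.png

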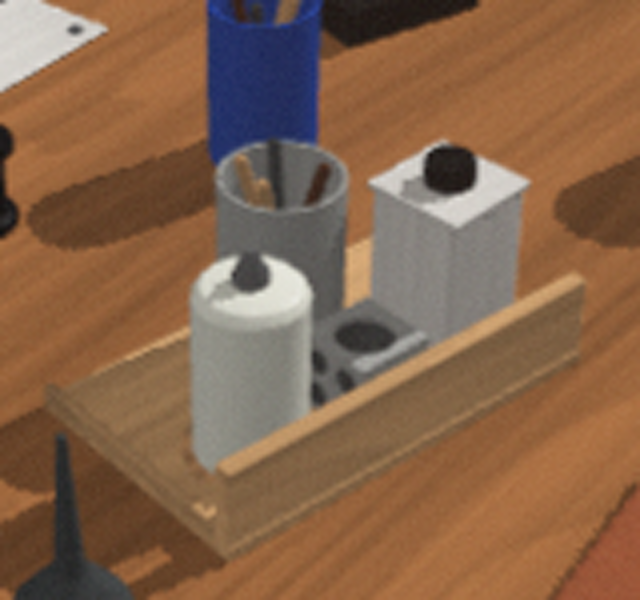

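View pics/c3.png

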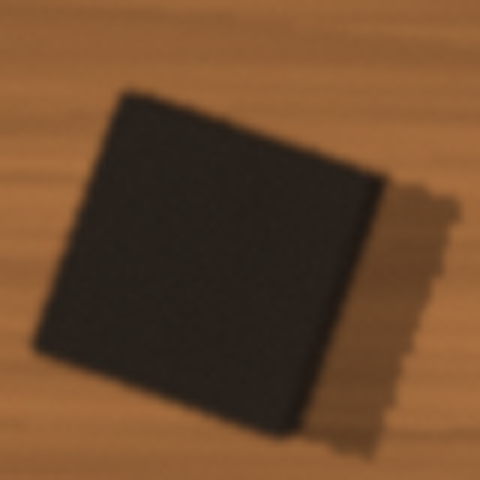

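```bash
cat >> h.py <<'E'
def crop(x,y,x0,y0,f): return x0+(x+.5)/f-.5, y0+(y+.5)/f-.5
E
python3 - <<'E'
from h import *
c1=lambda x,y,z: at("top",*crop(x,y,285,160,6),z)
c2=lambda x,y,z: at("scene",*crop(x,y,265,180,4),z)
c3=lambda x,y,z: at("top",*crop(x,y,160,260,6),z)
P=[c1(105,45,48),c1(692,152,48),c1(42,412,8),c1(618,524,8)]
print("tray",P)
d=P[0]-P[1];print("len",np.hypot(*d),np.hypot(*(P[2]-P[3])),"yaw",np.arctan2(-d[0],d[1]),np.arctan2(-(P[2]-P[3])[0],(P[2]-P[3])[1]))
print("upst scene",c2(580,280,48),c2(228,475,48))
tt=[c1(145,66,100),c1(300,78,100),c1(290,228,100),c1(133,213,100)];print("tin",tt,np.mean(tt,0),"cap",c1(217,138,112))
ts=[c2(370,183,100),c2(457,227,100),c2(530,183,100),c2(447,140,100)];print("tin scene",ts,np.mean(ts,0))
print("pot",c1(358,315,103),"edges",c1(268,320,103),c1(446,315,103),"scene",c2(282,177,103),c2(215,177,103),c2(348,177,103))
print("bottle",c1(555,208,114),c1(546,215,91),"scene",c2(250,257,114),c2(252,288,91))
print("dome",c1(337,127,48),c1(447,143,48),c1(382,188,48),"scene",c2(365,337,48))
R=[c3(125,92,25),c3(385,178,25),c3(290,437,25),c3(36,348,25)];print("rubber",R,np.mean(R,0))
print("mat",at("top",389,262,3),at("top",507,265,3),at("top",506,337,3),at("top",389,335,3))
print("mat scene",at("scene",207,246,3),at("scene",262,276,3),at("scene",146,349,3),at("scene",94,309,3))
print("spool",at("top",347.5,309,50),"blue",at("top",278,272,100),"oil",at("top",435,193,30),"candle",at("top",198,170,85))
E
```

```text
tray [array([699.8,  51.3]), array([ 663.7, -160.2]), array([571.7,  73.4]), array([ 534. , -138.7])]
len 214.55875652137806 215.42446472023553 yaw -0.16905640405658245 -0.17590915653591058
upst scene [701.6  45.3] [ 665.5 -162.4]
tin [array([676.4,  34.1]), array([673. , -18.7]), array([620.7, -16.2]), array([625. ,  36.8])] [648.775   9.   ] cap [648.2   8.8]
tin scene [array([624.9, -16.7]), array([675. , -20.3]), array([679.7,  29.5]), array([630. ,  35.4])] [652.4     6.975]
pot [590.6 -39.3] edges [588.3  -9.3] [591.1 -68.7] scene [594.6 -41.8] [571.7 -61. ] [617.1 -22.8]
bottle [ 625.7 -103.8] [ 628.9 -103.3] scene [ 633.7 -110.7] [ 627.9 -102.4]
dome [670.6 -32.8] [665.3 -72.3] [648.3 -49.2] scene [651.9 -52.9]
rubber [array([462.1, 310.9]), array([433.6, 214. ]), array([341.2, 244. ]), array([369.6, 338.2])] [401.625 276.775]
mat [ 501.3 -142.4] [ 498.9 -405.5] [ 341.6 -398.9] [ 343.4 -142.8]
mat scene [ 351.9 -150.5] [ 506.3 -146.5] [ 499.2 -393.9] [ 349.9 -399.2]
spool [398.1 -50.6] blue [468.3  89.8] oil [ 652.  -240.2] candle [679.6 267.9]
```

```bash
cat >> h.py <<'E'
def delta(x,y,z,yaw=None):
    s=r.read_state(); R=np.array(s["ee_rot"]); p=np.array(s["tool_pos"])
    w=np.array([x,y,z])-p
    print("t",round(s["time_s"],2),"p",p.round(1),"gap",round(s["finger_gap"],1),"F",np.array(s["contact_force"]).round(1),"yaw",np.degrees(np.arctan2(R[1,1],R[0,1])).round(1))
    print("units xyz",(R.T@w/30).round(2))
    if yaw is not None:
        a=np.radians(yaw); Y=np.array([np.cos(a),np.sin(a),0]);X=np.array([0,0,-1.]);Rt=np.stack([X,Y,np.cross(X,Y)],1)
        print("turn units",(cv2.Rodrigues(R.T@Rt)[0].ravel()/np.radians(8)).round(2))
    print("q",np.array(s["joint_pos"]).round(2))
E
echo 'import sys;from h import *;delta(*map(float,sys.argv[1:]))' > d.py
python3 d.py 592 -40.3 240 80.1
```

```text
t 0.2 p [268.4 591.7 252.7] gap 85.4 F [-0.2 -0.7 -1.1] yaw 65.6
units xyz [  0.44 -14.73  18.52]
turn units [-1.81 -0.    0.01]
q [-1.13  0.32 -0.07  1.45  0.02  1.37 -0.06]
```

play_rows([
  [85,0,-0.75,0.94,0,0,0],
  [85,0,-0.75,0.94,0,0,0],
  [85,0,-0.75,0.94,0,0,0],
  [85,0,-0.75,0.94,0,0,0],
  [85,0,-0.75,0.94,0,0,0],
  [85,0,-0.75,0.94,0,0,0],
  [85,0,-0.75,0.94,0,0,0],
  [85,0,-0.75,0.94,0,0,0],
  [85,0,-0.75,0.94,0,0,0],
  [85,0,-0.75,0.94,0,0,0],
  [85,0,0,0,0,0,0],
])

```text
time_s: 1.3
tool_pos: [436.4, 257.9, 249.2]
ee_rot: [[-0.004, 0.41, 0.912], [-0.003, 0.912, -0.41], [-1.0, -0.004, -0.002]]
contact_force: [0.3, -0.4, -0.5]
finger_gap: 84.9
```

```bash
python3 d.py 592 -40.3 240 80.1
```

```text
t 1.3 p [436.4 257.9 249.2] gap 84.9 F [ 0.3 -0.4 -0.5] yaw 65.8
units xyz [ 0.32 -6.94  8.8 ]
turn units [-1.78 -0.02  0.03]
q [-0.75  0.02  0.17  1.81 -0.    1.32  0.57]
```

play_rows([
  [85,0.03,-0.7,0.88,0,0,0],
  [85,0.03,-0.7,0.88,0,0,0],
  [85,0.03,-0.7,0.88,0,0,0],
  [85,0.03,-0.7,0.88,0,0,0],
  [85,0.03,-0.7,0.88,0,0,0],
  [85,0.03,-0.7,0.88,0,0,0],
  [85,0.03,-0.7,0.88,0,0,0],
  [85,0.03,-0.7,0.88,0,0,0],
  [85,0.03,-0.65,0.85,0,0,0],
  [85,0,0,0,-0.9,0,0],
  [85,0,0,0,-0.9,0,0],
  [85,0,0,0,0,0,0],
])

```text
time_s: 2.5
tool_pos: [579.9, -15.3, 238.8]
ee_rot: [[-0.005, 0.157, 0.988], [-0.001, 0.988, -0.157], [-1.0, -0.001, -0.005]]
contact_force: [-0.0, 0.5, -0.6]
finger_gap: 85.1
```

```bash
python3 d.py 592 -40.3 200 80.1
```

```text
t 2.5 p [579.9 -15.3 238.8] gap 85.1 F [-0.   0.5 -0.6] yaw 81.0
units xyz [ 1.29 -0.76  0.53]
turn units [ 0.11 -0.04  0.01]
q [-0.39  0.19  0.43  1.66 -0.08  1.31  1.46]
```

play_rows([
  [85,0.65,-0.38,0.27,0.1,0,0],
  [85,0.65,-0.38,0.26,0,0,0],
  [85,0,0,0,0,0,0],
])

```text
time_s: 2.8
tool_pos: [592.4, -37.8, 199.2]
ee_rot: [[-0.004, 0.176, 0.984], [0.001, 0.984, -0.176], [-1.0, 0.001, -0.004]]
contact_force: [-0.1, 0.3, 0.2]
finger_gap: 85.0
```

```bash
python3 d.py 592 -40.3 77 80.1;python3 - <<'E'
from h import *
for n in("scene","top"): cv2.imwrite(f"pics/{n}1.png",cam(n)["color"][:,:,::-1])
t=cam("scene")["color"][:,:,::-1];cv2.imwrite("pics/c4.png",cv2.resize(t[120:320,220:440],None,fx=3,fy=3))
E
```

```text
t 2.8 p [592.4 -37.8 199.2] gap 85.0 F [-0.1  0.3  0.2] yaw 79.9
units xyz [ 4.07 -0.09  0.02]
turn units [-0.03 -0.03 -0.  ]
q [-0.36  0.25  0.44  1.68 -0.11  1.24  1.5 ]
```

View pics/c4.png

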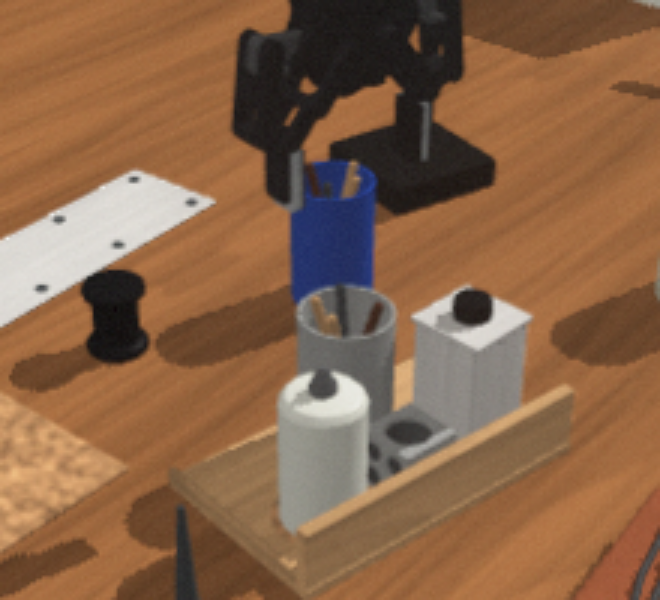

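The grey steel pot, at crop (345,350) in the tray, is the one meant. The blue one at (335,230) is the look-alike. The open gripper is above the grey pot, so I'll go down.

play_rows([
  [85,0.6,-0.04,0,0,0,0],
  [85,0.6,-0.04,0,0,0,0],
  [85,0.6,0,0,0,0,0],
  [85,0.6,0,0,0,0,0],
  [85,0.5,0,0,0,0,0],
  [85,0,0,0,0,0,0],
])

```text
time_s: 3.5
tool_pos: [597.5, -29.3, 120.4]
ee_rot: [[0.012, 0.17, 0.985], [0.009, 0.985, -0.17], [-1.0, 0.011, 0.01]]
contact_force: [-0.5, 0.4, 0.1]
finger_gap: 84.9
```

```bash
python3 d.py 592 -40.3 77 80.1;python3 - <<'E'
from h import *
t=cam("scene")["color"][:,:,::-1];cv2.imwrite("pics/c5.png",cv2.resize(t[120:320,220:440],None,fx=3,fy=3))
E
```

```text
t 3.5 p [597.5 -29.3 120.4] gap 84.9 F [-0.5  0.4  0.1] yaw 80.2
units xyz [ 1.44 -0.41 -0.13]
turn units [ 0.01  0.07 -0.08]
q [-0.35  0.32  0.42  1.76 -0.16  1.08  1.53]
```

View pics/c5.png

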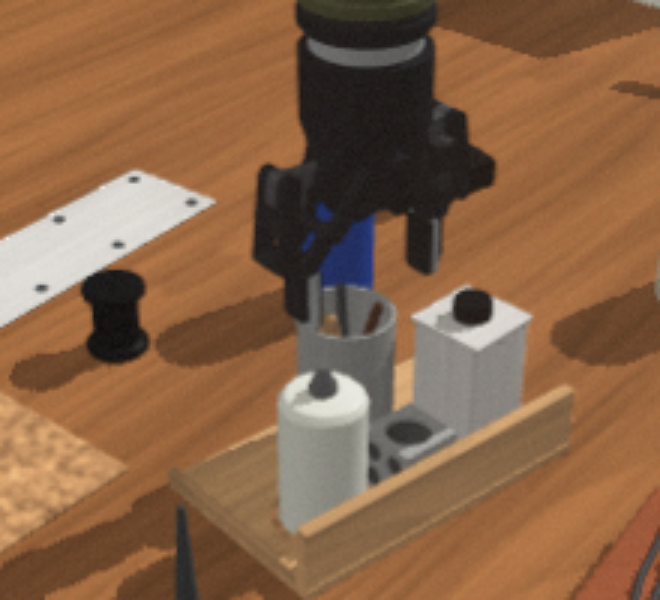

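play_rows([
  [85,-0.2,-0.41,-0.13,0,0.05,-0.08],
  [85,0,0,0,0,0,0],
])

```text
time_s: 3.75
tool_pos: [593.0, -41.5, 130.1]
ee_rot: [[0.007, 0.17, 0.985], [-0.002, 0.986, -0.17], [-1.0, -0.001, 0.007]]
contact_force: [-0.2, -0.4, 0.6]
finger_gap: 84.8
```

```bash
python3 d.py 592 -40.3 77 80.1
```

```text
t 3.75 p [593.  -41.5 130.1] gap 84.8 F [-0.2 -0.4  0.6] yaw 80.2
units xyz [ 1.77  0.03 -0.05]
turn units [0.02 0.05 0.01]
q [-0.34  0.3   0.43  1.76 -0.14  1.1   1.54]
```

play_rows([
  [85,0.35,-0.03,0,0,0,0],
  [85,0.35,-0.03,-0.05,0,0,0],
  [85,0.35,-0.03,0,0,0,0],
  [85,0,0,0,0,0,0],
])

```text
time_s: 4.15
tool_pos: [592.1, -44.6, 98.0]
ee_rot: [[0.011, 0.171, 0.985], [-0.001, 0.985, -0.171], [-1.0, 0.001, 0.011]]
contact_force: [0.2, 0.5, -0.3]
finger_gap: 85.2
```

```bash
python3 d.py 592 -40.3 77 80.1
```

```text
t 4.15 p [592.1 -44.6  98. ] gap 85.2 F [ 0.2  0.5 -0.3] yaw 80.2
units xyz [ 0.7   0.14 -0.03]
turn units [ 0.01  0.08 -0.  ]
q [-0.33  0.33  0.43  1.79 -0.16  1.04  1.55]
```

play_rows([
  [85,0.1,0.14,0,0,0.08,0],
  [85,0.3,0,0,0,0,0],
  [85,0.3,0,0,0,0,0],
  [85,0,0,0,0,0,0],
])

```text
time_s: 4.55
tool_pos: [592.6, -39.7, 74.2]
ee_rot: [[-0.003, 0.17, 0.985], [0.001, 0.985, -0.17], [-1.0, 0.0, -0.003]]
contact_force: [-0.3, 0.4, 0.1]
finger_gap: 84.8
```

```bash
python3 d.py 592 -40.3 77 80.1;python3 - <<'E'
from h import *
t=cam("scene")["color"][:,:,::-1];cv2.imwrite("pics/c6.png",cv2.resize(t[120:320,220:440],None,fx=3,fy=3))
E
```

```text
t 4.55 p [592.6 -39.7  74.2] gap 84.8 F [-0.3  0.4  0.1] yaw 80.2
units xyz [-0.09 -0.02 -0.02]
turn units [ 0.01 -0.02 -0.  ]
q [-0.33  0.37  0.42  1.8  -0.18  1.01  1.56]
```

View pics/c6.png

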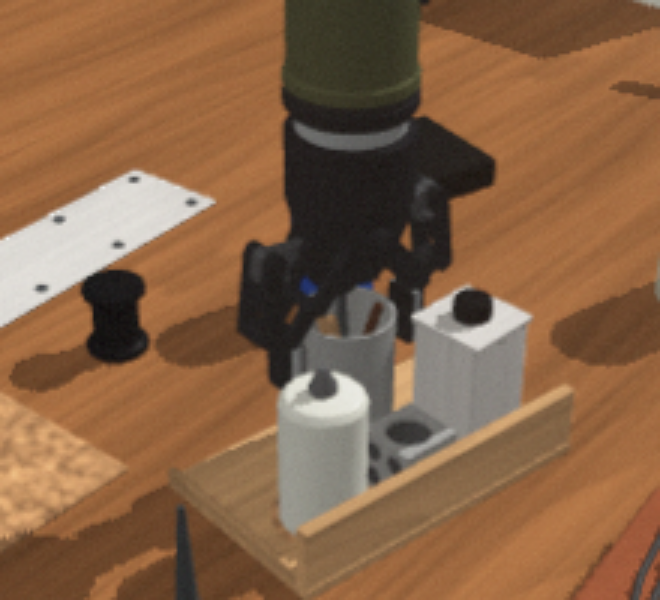

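The fingers straddle the pot, so I'll close.

play_rows([
  [58,0,0,0,0,0,0],
  [50,0,0,0,0,0,0],
  [50,0,0,0,0,0,0],
  [50,0,0,0,0,0,0],
  [50,0,0,0,0,0,0],
  [50,0,0,0,0,0,0],
])

```text
time_s: 5.2
tool_pos: [593.2, -40.2, 75.4]
ee_rot: [[-0.001, 0.171, 0.985], [0.0, 0.985, -0.171], [-1.0, 0.0, -0.001]]
contact_force: [-0.8, -0.1, -0.6]
finger_gap: 58.5
```

```bash
python3 d.py 592 -40.3 180 80.1
```

```text
t 5.2 p [593.2 -40.2  75.4] gap 58.5 F [-0.8 -0.1 -0.6] yaw 80.2
units xyz [-3.49 -0.01 -0.04]
turn units [ 0.01 -0.01 -0.  ]
q [-0.33  0.37  0.42  1.8  -0.18  1.01  1.56]
```

play_rows([
  [50,-0.4,0,0,0,0,0],
  [50,-0.5,0,0,0,0,0],
  [50,-0.5,0,0,0,0,0],
  [50,-0.5,0,0,0,0,0],
  [50,-0.5,0,0,0,0,0],
  [50,-0.5,0,0,0,0,0],
  [50,0,0,0,0,0,0],
])

```text
time_s: 5.9
tool_pos: [594.4, -40.5, 173.3]
ee_rot: [[0.004, 0.171, 0.985], [0.001, 0.985, -0.171], [-1.0, 0.002, 0.004]]
contact_force: [-0.1, 0.7, -1.7]
finger_gap: 58.4
```

```bash
python3 d.py 450 -172 165 80.1
```

```text
t 5.9 p [594.4 -40.5 173.3] gap 58.4 F [-0.1  0.7 -1.7] yaw 80.1
units xyz [ 0.25 -5.14 -3.99]
turn units [ 0.    0.03 -0.01]
q [-0.35  0.27  0.44  1.71 -0.12  1.19  1.52]
```

play_rows([
  [50,0,-0.35,-0.27,0,0,0],
  [50,0.02,-0.6,-0.45,0,0,0],
  [50,0.02,-0.6,-0.45,0,0,0],
  [50,0.02,-0.6,-0.45,0,0,0],
  [50,0.02,-0.6,-0.45,0,0,0],
  [50,0.02,-0.6,-0.45,0,0,0],
  [50,0.02,-0.6,-0.45,0,0,0],
  [50,0.02,-0.6,-0.45,0,0,0],
  [50,0,-0.3,-0.3,0,0,0],
  [50,0,-0.2,-0.2,0,0,0],
  [50,0,0,0,0,0,0],
])

```text
time_s: 7.0
tool_pos: [436.5, -178.8, 164.5]
ee_rot: [[-0.004, 0.175, 0.985], [0.003, 0.985, -0.175], [-1.0, 0.002, -0.005]]
contact_force: [0.5, 0.4, -1.4]
finger_gap: 58.4
```

```bash
python3 d.py 450 -172 70.5 80.1
```

```text
t 7.0 p [ 436.5 -178.8  164.5] gap 58.4 F [ 0.5  0.4 -1.4] yaw 79.9
units xyz [3.13 0.29 0.42]
turn units [-0.02 -0.03 -0.02]
q [-0.22 -0.    0.55  2.01  0.    1.14  1.73]
```

play_rows([
  [50,0.3,0.05,0.1,0,0,0],
  [50,0.4,0.05,0.1,0,0,0],
  [50,0.4,0.05,0.1,0,0,0],
  [50,0.4,0,0,0,0,0],
  [50,0.4,0,0,0,0,0],
  [50,0.3,0,0,0,0,0],
  [50,0,0,0,0,0,0],
])

```text
time_s: 7.7
tool_pos: [448.5, -171.9, 90.8]
ee_rot: [[-0.007, 0.168, 0.986], [0.003, 0.986, -0.168], [-1.0, 0.002, -0.007]]
contact_force: [-0.3, 0.1, -1.6]
finger_gap: 58.0
```

```bash
python3 d.py 445 -174 70.5 80.1
```

```text
t 7.7 p [ 448.5 -171.9   90.8] gap 58.0 F [-0.3  0.1 -1.6] yaw 80.3
units xyz [ 0.68 -0.09 -0.1 ]
turn units [ 0.03 -0.05 -0.01]
q [-0.21  0.12  0.55  2.06 -0.08  0.99  1.78]
```

play_rows([
  [50,0.25,0,0,0,-0.05,0],
  [50,0.25,0,0,0,0,0],
  [50,0.1,0,0,0,0,0],
  [50,0,0,0,0,0,0],
])

```text
time_s: 8.1
tool_pos: [448.7, -172.2, 71.6]
ee_rot: [[0.002, 0.169, 0.986], [0.001, 0.986, -0.169], [-1.0, 0.002, 0.001]]
contact_force: [-0.2, 0.6, -2.3]
finger_gap: 58.2
```

```bash
python3 d.py 445 -174 70.5 80.1
```

```text
t 8.1 p [ 448.7 -172.2   71.6] gap 58.2 F [-0.2  0.6 -2.3] yaw 80.3
units xyz [ 0.04 -0.08 -0.11]
turn units [ 0.02  0.01 -0.01]
q [-0.2   0.15  0.55  2.08 -0.1   0.94  1.8 ]
```

play_rows([
  [50,0.05,0,0,0,0,0],
  [50,0,0,0,0,0,0],
])

```text
time_s: 8.3
tool_pos: [449.3, -172.5, 70.7]
ee_rot: [[0.003, 0.169, 0.986], [0.001, 0.986, -0.169], [-1.0, 0.002, 0.003]]
contact_force: [0.7, -0.6, -1.7]
finger_gap: 58.1
```

play_rows([
  [50,0.05,0,0,0,0,0],
  [50,0,0,0,0,0,0],
])

```text
time_s: 8.5
tool_pos: [450.2, -172.9, 70.7]
ee_rot: [[0.005, 0.169, 0.986], [0.001, 0.986, -0.169], [-1.0, 0.002, 0.005]]
contact_force: [-0.0, -0.3, -2.2]
finger_gap: 58.4
```

play_rows([
  [50,0.12,0,-0.02,0,-0.03,0],
  [50,0,0,0,0,0,0],
])

```text
time_s: 8.7
tool_pos: [451.6, -173.4, 71.2]
ee_rot: [[0.012, 0.169, 0.986], [0.002, 0.986, -0.169], [-1.0, 0.004, 0.012]]
contact_force: [0.0, 0.2, -2.6]
finger_gap: 58.4
```

play_rows([
  [50,0.1,0,0,0,0,0],
  [50,0,0,0,0,0,0],
])

```text
time_s: 8.9
tool_pos: [453.2, -173.9, 70.6]
ee_rot: [[0.015, 0.169, 0.985], [0.002, 0.986, -0.169], [-1.0, 0.005, 0.015]]
contact_force: [-0.9, 0.1, -1.1]
finger_gap: 58.4
```

```bash
python3 - <<'E'
from h import *
t=cam("scene")["color"][:,:,::-1];cv2.imwrite("pics/c7.png",cv2.resize(t[150:330,80:300],None,fx=3.3,fy=3.3))
E
python3 d.py 450 -174 70.5 80.1
```

```text
t 8.95 p [ 453.7 -174.1   70.6] gap 58.7 F [-0.7 -0.6  3.5] yaw 80.3
units xyz [ 0.   -0.02 -0.12]
turn units [ 0.02  0.12 -0.03]
q [-0.2   0.15  0.55  2.08 -0.11  0.92  1.81]
```

View pics/c7.png

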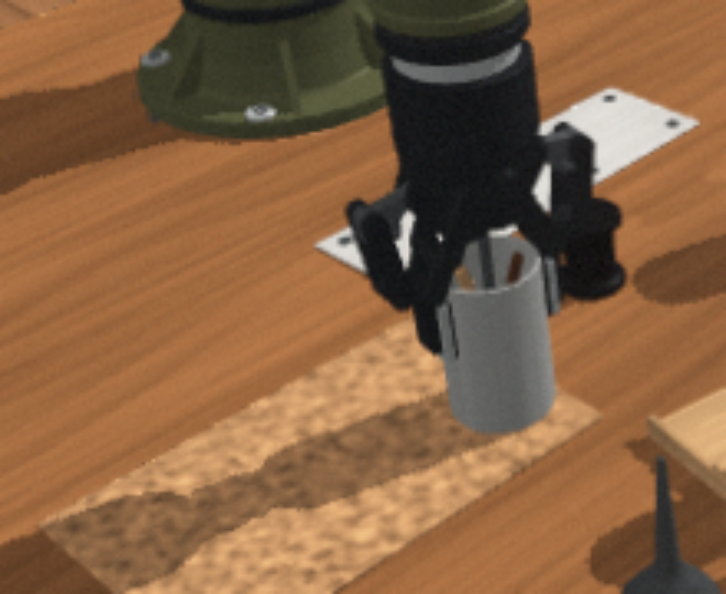

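Contact is felt (F z +3.5) and the pot stands on the mat at crop (500,420), so I'll release.

play_rows([
  [62,0,0,0,0,0,0],
  [66,0,0,0,0,0,0],
  [72,0,0,0,0,0,0],
  [78,0,0,0,0,0,0],
  [80,0,0,0,0,0,0],
])

```text
time_s: 9.45
tool_pos: [453.9, -173.9, 69.5]
ee_rot: [[0.017, 0.169, 0.986], [0.001, 0.986, -0.169], [-1.0, 0.004, 0.017]]
contact_force: [-0.8, 0.4, -0.1]
finger_gap: 80.1
```

```bash
python3 d.py 450 -174 170 80.1
```

```text
t 9.45 p [ 453.9 -173.9   69.5] gap 80.1 F [-0.8  0.4 -0.1] yaw 80.3
units xyz [-3.35 -0.01 -0.07]
turn units [ 0.02  0.12 -0.03]
q [-0.2   0.15  0.55  2.08 -0.11  0.92  1.81]
```

play_rows([
  [82,-0.3,0,0,0,0.1,0],
  [85,-0.4,0,0,0,0,0],
  [85,-0.5,0,0,0,0,0],
  [85,-0.6,0,0,0,0,0],
  [85,-0.7,0,0,0,0,0],
  [85,-0.7,0,0,0,0,0],
  [85,-0.5,0,0,0,0,0],
  [85,0,0,0,0,0,0],
])

```text
time_s: 10.25
tool_pos: [452.8, -174.7, 186.7]
ee_rot: [[0.005, 0.17, 0.985], [0.003, 0.985, -0.17], [-1.0, 0.003, 0.004]]
contact_force: [1.0, -0.2, 1.1]
finger_gap: 85.4
```

```bash
python3 d.py 628.5 -104 175 80.1;python3 - <<'E'
from h import *
t=cam("scene")["color"][:,:,::-1];cv2.imwrite("pics/c8.png",cv2.resize(t[150:330,80:300],None,fx=3.3,fy=3.3))
E
```

```text
t 10.25 p [ 452.8 -174.7  186.7] gap 85.4 F [ 1.  -0.2  1.1] yaw 80.2
units xyz [0.42 3.31 5.37]
turn units [ 0.02  0.03 -0.02]
q [-0.23 -0.    0.55  1.96 -0.    1.18  1.72]
```

View pics/c8.png

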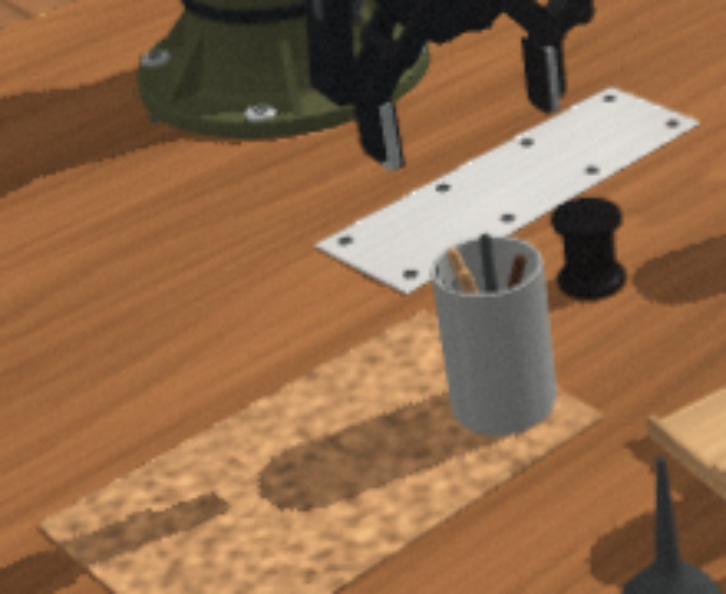

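The pot stands upright on the mat. Next is the bottle.

play_rows([
  [85,0,0.3,0.5,0,0,0],
  [85,0,0.4,0.7,0,0,0],
  [85,0,0.5,0.8,0,0,0],
  [85,0,0.5,0.8,0,0,0],
  [85,0,0.5,0.8,0,0,0],
  [85,0,0.5,0.75,0,0,0],
  [85,0,0.3,0.5,0,0,0],
  [85,0,0.2,0.4,0,0,0],
  [85,0,0,0,0,0,0],
])

```text
time_s: 11.2
tool_pos: [624.3, -103.4, 174.2]
ee_rot: [[-0.011, 0.172, 0.985], [0.005, 0.985, -0.172], [-1.0, 0.003, -0.011]]
contact_force: [-0.5, 0.8, 0.2]
finger_gap: 85.0
```

```bash
python3 d.py 628.5 -104 75 80.1
```

```text
t 11.2 p [ 624.3 -103.4  174.2] gap 85.0 F [-0.5  0.8  0.2] yaw 80.1
units xyz [ 3.31 -0.01  0.18]
turn units [ 0.   -0.08 -0.02]
q [-0.27  0.36  0.49  1.6  -0.18  1.23  1.66]
```

play_rows([
  [85,0.3,0,0.18,0,-0.08,0],
  [85,0.4,0,0,0,0,0],
  [85,0.4,0,0,0,0,0],
  [85,0.4,0,0,0,0,0],
  [85,0.2,0,0,0,0,0],
  [85,0,0,0,0,0,0],
])

```text
time_s: 11.8
tool_pos: [624.7, -106.4, 115.2]
ee_rot: [[-0.006, 0.176, 0.984], [0.003, 0.984, -0.176], [-1.0, 0.002, -0.006]]
contact_force: [-0.2, -0.1, -0.3]
finger_gap: 84.5
```

```bash
python3 d.py 628.5 -104 75 80.1
```

```text
t 11.8 p [ 624.7 -106.4  115.2] gap 84.5 F [-0.2 -0.1 -0.3] yaw 79.9
units xyz [1.34 0.1  0.12]
turn units [-0.03 -0.05 -0.01]
q [-0.25  0.42  0.48  1.66 -0.21  1.12  1.68]
```

play_rows([
  [85,0.3,0.1,0.12,0,-0.05,0],
  [85,0.35,0.02,0,0,0,0],
  [85,0.35,0,0,0,0,0],
  [85,0.25,0,0,0,0,0],
  [85,0,0,0,0,0,0],
])

```text
time_s: 12.3
tool_pos: [629.7, -103.1, 75.0]
ee_rot: [[0.003, 0.175, 0.985], [0.002, 0.985, -0.175], [-1.0, 0.002, 0.002]]
contact_force: [-0.0, -1.1, -0.1]
finger_gap: 85.2
```

```bash
python3 d.py 628.5 -104 75 80.1;python3 - <<'E'
from h import *
t=cam("scene")["color"][:,:,::-1];cv2.imwrite("pics/c9.png",cv2.resize(t[120:320,220:440],None,fx=3,fy=3))
E
```

```text
t 12.3 p [ 629.7 -103.1   75. ] gap 85.2 F [-0.  -1.1 -0.1] yaw 79.9
units xyz [-0.   -0.04 -0.03]
turn units [-0.02  0.02 -0.02]
q [-0.24  0.46  0.46  1.69 -0.23  1.04  1.69]
```

View pics/c9.png

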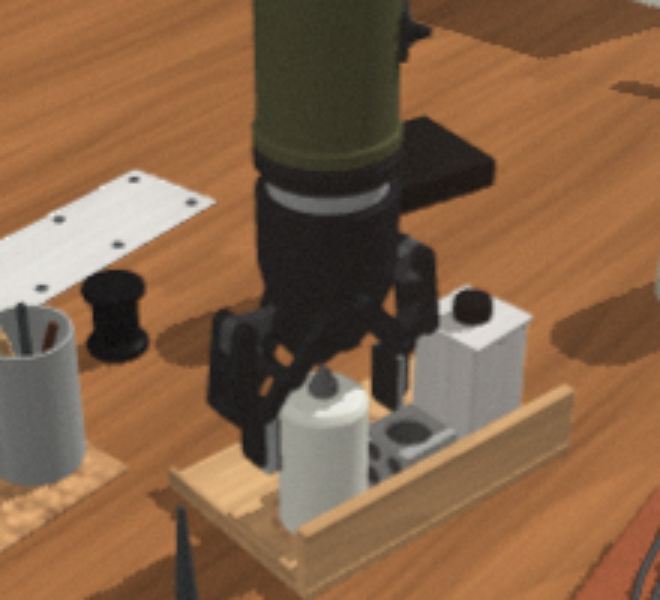

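play_rows([
  [55,0,0,0,0,0,0],
  [42,0,0,0,0,0,0],
  [42,0,0,0,0,0,0],
  [42,0,0,0,0,0,0],
  [42,0,0,0,0,0,0],
  [42,0,0,0,0,0,0],
  [42,0,0,0,0,0,0],
])

```text
time_s: 13.05
tool_pos: [630.8, -103.5, 77.0]
ee_rot: [[0.006, 0.176, 0.984], [0.002, 0.984, -0.176], [-1.0, 0.003, 0.005]]
contact_force: [-0.9, 0.5, -1.3]
finger_gap: 51.1
```

play_rows([
  [42,-0.4,0,0,0,0,0],
  [42,-0.5,0,0,0,0,0],
  [42,-0.5,0,0,0,0,0],
  [42,-0.5,0,0,0,0,0],
  [42,-0.5,0,0,0,0,0],
  [42,-0.5,0,0,0,0,0],
  [42,-0.4,0,0,0,0,0],
  [42,0,0,0,0,0,0],
])

```text
time_s: 13.85
tool_pos: [631.4, -104.1, 188.0]
ee_rot: [[0.011, 0.176, 0.984], [0.002, 0.984, -0.176], [-1.0, 0.004, 0.01]]
contact_force: [0.1, -0.2, -0.4]
finger_gap: 50.5
```

```bash
python3 d.py 440 -370 185 80.1
```

```text
t 13.85 p [ 631.4 -104.1  188. ] gap 50.5 F [ 0.1 -0.2 -0.4] yaw 79.9
units xyz [ 0.01 -9.85 -4.72]
turn units [-0.03  0.07 -0.03]
q [-0.27  0.35  0.49  1.59 -0.18  1.23  1.65]
```

play_rows([
  [42,0,-0.5,-0.25,0,0.07,0],
  [42,0,-0.9,-0.43,0,0,0],
  [42,0,-0.95,-0.46,0,0,0],
  [42,0,-0.95,-0.46,0,0,0],
  [42,0,-0.95,-0.46,0,0,0],
  [42,0,-0.95,-0.46,0,0,0],
  [42,0,-0.95,-0.46,0,0,0],
  [42,0,-0.95,-0.46,0,0,0],
  [42,0,-0.95,-0.46,0,0,0],
  [42,0,-0.8,-0.38,0,0,0],
  [42,0,-0.5,-0.25,0,0,0],
  [42,0,0,0,0,0,0],
])

```text
time_s: 15.05
tool_pos: [422.7, -372.7, 177.6]
ee_rot: [[-0.024, 0.185, 0.983], [0.009, 0.983, -0.184], [-1.0, 0.004, -0.025]]
contact_force: [0.3, 0.1, -0.5]
finger_gap: 50.6
```

```bash
python3 d.py 440 -370 72 80.1
```

```text
t 15.05 p [ 422.7 -372.7  177.6] gap 50.6 F [ 0.3  0.1 -0.5] yaw 79.4
units xyz [3.51 0.18 0.64]
turn units [-0.09 -0.18 -0.03]
q [ 0.09  0.24  0.67  1.77 -0.15  1.21  2.18]
```

play_rows([
  [42,0.3,0.05,0.15,-0.05,-0.18,0],
  [42,0.5,0.05,0.15,0,0,0],
  [42,0.5,0.05,0,0,0,0],
  [42,0.5,0,0,0,0,0],
  [42,0.5,0,0,0,0,0],
  [42,0.4,0,0,0,0,0],
  [42,0.2,0,0,0,0,0],
  [42,0,0,0,0,0,0],
])

```text
time_s: 15.85
tool_pos: [431.1, -364.9, 79.6]
ee_rot: [[-0.007, 0.175, 0.985], [0.01, 0.984, -0.175], [-1.0, 0.009, -0.008]]
contact_force: [0.2, 0.8, -1.4]
finger_gap: 50.7
```

```bash
python3 d.py 440 -370 72 80.1
```

```text
t 15.85 p [ 431.1 -364.9   79.6] gap 50.7 F [ 0.2  0.8 -1.4] yaw 79.9
units xyz [ 0.25 -0.12  0.32]
turn units [-0.02 -0.06 -0.06]
q [ 0.12  0.34  0.63  1.87 -0.24  1.02  2.25]
```

play_rows([
  [42,0.15,0,0,0,-0.06,-0.06],
  [42,0.12,0,0,0,0,0],
  [42,0,0,0,0,0,0],
])

```text
time_s: 16.15
tool_pos: [431.9, -365.7, 72.1]
ee_rot: [[0.003, 0.175, 0.984], [-0.002, 0.984, -0.175], [-1.0, -0.001, 0.003]]
contact_force: [-0.8, 0.2, -0.6]
finger_gap: 50.5
```

play_rows([
  [42,0.1,0,0,0,0,0],
  [42,0,0,0,0,0,0],
])

```text
time_s: 16.35
tool_pos: [433.2, -366.7, 72.7]
ee_rot: [[0.006, 0.176, 0.984], [-0.002, 0.984, -0.176], [-1.0, -0.001, 0.007]]
contact_force: [-0.7, 0.8, -1.7]
finger_gap: 50.9
```

```bash
python3 d.py 440 -370 72 80.1
```

```text
t 16.35 p [ 433.2 -366.7   72.7] gap 50.9 F [-0.7  0.8 -1.7] yaw 79.9
units xyz [ 0.02 -0.07  0.24]
turn units [-0.03  0.05  0.01]
q [ 0.12  0.35  0.63  1.88 -0.25  0.99  2.25]
```

play_rows([
  [42,0.12,0,0,0,0,0],
  [42,0.08,0,0,0,0,0],
])

```text
time_s: 16.55
tool_pos: [434.6, -367.8, 71.5]
ee_rot: [[0.01, 0.176, 0.984], [-0.001, 0.984, -0.176], [-1.0, 0.001, 0.01]]
contact_force: [-7.1, 6.0, 21.0]
finger_gap: 50.6
```

```bash
python3 d.py 440 -370 72 80.1;python3 - <<'E'
from h import *
t=cam("scene")["color"][:,:,::-1];cv2.imwrite("pics/c10.png",cv2.resize(t[220:370,60:300],None,fx=3.3,fy=3.3))
E
```

```text
t 16.55 p [ 434.6 -367.8   71.5] gap 50.6 F [-7.1  6.  21. ] yaw 79.9
units xyz [-0.01 -0.04  0.19]
turn units [-0.03  0.07 -0.  ]
q [ 0.12  0.35  0.63  1.88 -0.25  0.98  2.26]
```

View pics/c10.png

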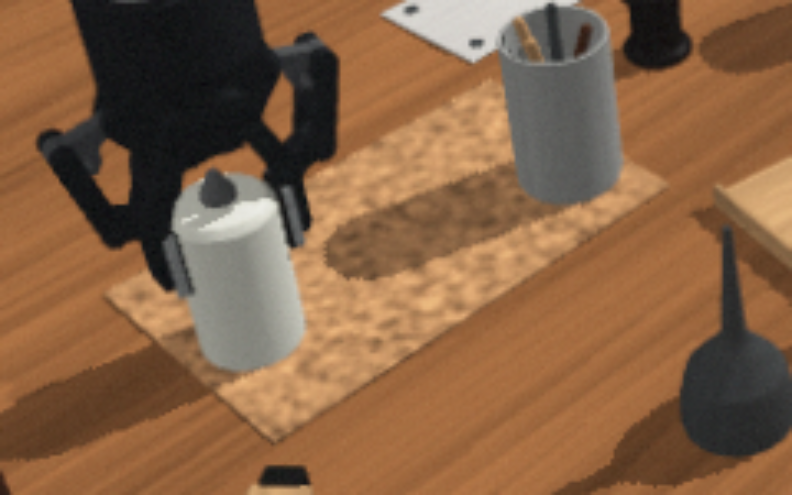

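Contact is firm at 21 N. Releasing.

play_rows([
  [54,-0.05,0,0,0,0,0],
  [60,0,0,0,0,0,0],
  [68,0,0,0,0,0,0],
  [76,0,0,0,0,0,0],
  [82,0,0,0,0,0,0],
])

```text
time_s: 17.1
tool_pos: [435.1, -368.4, 73.5]
ee_rot: [[0.012, 0.176, 0.984], [-0.003, 0.984, -0.176], [-1.0, -0.0, 0.013]]
contact_force: [-0.4, -0.3, -0.2]
finger_gap: 81.9
```

play_rows([
  [85,-0.3,0,0,0,0.07,0],
  [85,-0.4,0,0,0,0,0],
  [85,-0.5,0,0,0,0,0],
  [85,-0.6,0,0,0,0,0],
  [85,-0.7,0,0,0,0,0],
  [85,-0.7,0,0,0,0,0],
  [85,-0.5,0,0,0,0,0],
  [85,0,0,0,0,0,0],
])

```text
time_s: 17.9
tool_pos: [435.5, -369.7, 196.6]
ee_rot: [[0.006, 0.177, 0.984], [-0.004, 0.984, -0.177], [-1.0, -0.003, 0.007]]
contact_force: [1.0, -0.0, 0.2]
finger_gap: 84.9
```

```bash
python3 d.py 650 8.3 185 86.5;python3 - <<'E'
from h import *
for n in("scene","top"): cv2.imwrite(f"pics/{n}2.png",cam(n)["color"][:,:,::-1])
E
```

```text
t 17.9 p [ 435.5 -369.7  196.6] gap 84.9 F [ 1.  -0.   0.2] yaw 79.8
units xyz [ 0.38 13.67  4.8 ]
turn units [-0.84  0.05  0.02]
q [ 0.07  0.21  0.67  1.75 -0.14  1.22  2.17]
```

View pics/scene2.png

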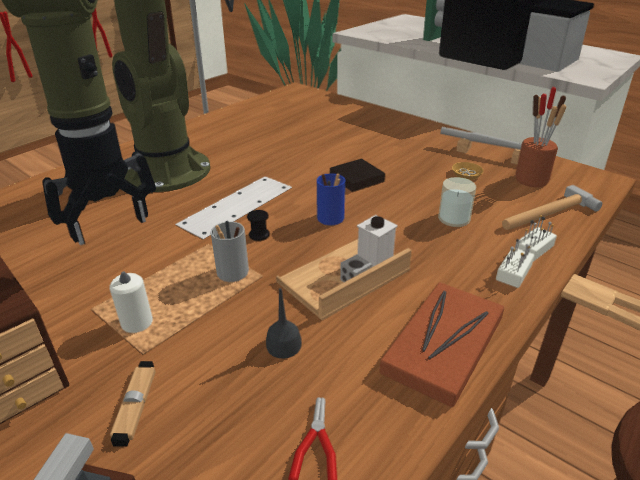

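Pot and bottle stand on the mat at (231,250) and (132,302). Next is the tin at (377,245).

play_rows([
  [85,0,0.6,0.2,0,0,0],
  [85,0,0.95,0.33,0,0,0],
  [85,0,0.95,0.33,0,0,0],
  [85,0,0.95,0.33,0,0,0],
  [85,0,0.95,0.33,0,0,0],
  [85,0,0.95,0.33,0,0,0],
  [85,0,0.95,0.33,0,0,0],
  [85,0,0.95,0.33,0,0,0],
  [85,0,0.95,0.33,0,0,0],
  [85,0,0.95,0.33,0,0,0],
  [85,0,0.95,0.33,0,0,0],
  [85,0,0.95,0.33,0,0,0],
])

```text
time_s: 19.2
tool_pos: [602.8, -55.7, 179.4]
ee_rot: [[-0.02, 0.19, 0.982], [-0.0, 0.982, -0.19], [-1.0, -0.004, -0.02]]
contact_force: [1.8, 0.8, 0.2]
finger_gap: 84.7
```

```bash
python3 d.py 650 8.3 185 86.5
```

```text
t 19.2 p [602.8 -55.7 179.4] gap 84.7 F [1.8 0.8 0.2] yaw 79.0
units xyz [-0.22  2.39  1.14]
turn units [-0.93 -0.14  0.02]
q [-0.33  0.3   0.46  1.66 -0.14  1.23  1.54]
```

play_rows([
  [85,0,0.6,0.3,0,-0.1,0],
  [85,0,0.6,0.3,0,0,0],
  [85,0,0.5,0.25,0,0,0],
  [85,0,0.3,0.2,0,0,0],
  [85,0,0,0,-0.85,0,0],
  [85,0,0,0,0,0,0],
])

```text
time_s: 19.8
tool_pos: [646.2, 3.8, 173.3]
ee_rot: [[-0.013, 0.064, 0.998], [-0.004, 0.998, -0.064], [-1.0, -0.005, -0.013]]
contact_force: [-0.3, -1.0, 0.2]
finger_gap: 85.3
```

```bash
python3 d.py 650 8.3 79 86.5
```

```text
t 19.8 p [646.2   3.8 173.3] gap 85.3 F [-0.3 -1.   0.2] yaw 86.3
units xyz [3.14 0.17 0.16]
turn units [-0.02 -0.09  0.04]
q [-0.37  0.38  0.4   1.57 -0.15  1.24  1.57]
```

play_rows([
  [85,0.3,0.17,0.16,0,-0.09,0],
  [85,0.4,0,0,0,0,0],
  [85,0.4,0,0,0,0,0],
  [85,0.4,0,0,0,0,0],
  [85,0.2,0,0,0,0,0],
  [85,0,0,0,0,0,0],
])

```text
time_s: 20.4
tool_pos: [650.0, 5.6, 116.0]
ee_rot: [[-0.002, 0.076, 0.997], [-0.007, 0.997, -0.076], [-1.0, -0.007, -0.002]]
contact_force: [-0.3, -0.2, 0.4]
finger_gap: 84.9
```

```bash
python3 d.py 650 8.3 79 86.5
```

```text
t 20.4 p [650.    5.6 116. ] gap 84.9 F [-0.3 -0.2  0.4] yaw 85.7
units xyz [ 1.23  0.1  -0.  ]
turn units [-0.1  -0.01  0.05]
q [-0.36  0.43  0.39  1.62 -0.17  1.13  1.57]
```

play_rows([
  [85,0.3,0.1,0,-0.1,0,0.05],
  [85,0.35,0.02,0,0,0,0],
  [85,0.35,0,0,0,0,0],
  [85,0.2,0,0,0,0,0],
  [85,0,0,0,0,0,0],
])

```text
time_s: 20.9
tool_pos: [650.4, 9.4, 76.9]
ee_rot: [[-0.001, 0.061, 0.998], [0.001, 0.998, -0.061], [-1.0, 0.001, -0.001]]
contact_force: [-0.4, 0.0, 0.3]
finger_gap: 84.8
```

```bash
python3 d.py 650 8.3 79 86.5;python3 - <<'E'
from h import *
t=cam("scene")["color"][:,:,::-1];cv2.imwrite("pics/c11.png",cv2.resize(t[120:320,270:440],None,fx=3,fy=3))
E
```

```text
t 20.9 p [650.4   9.4  76.9] gap 84.8 F [-0.4  0.   0.3] yaw 86.5
units xyz [-0.07 -0.04 -0.01]
turn units [ 0.   -0.01 -0.01]
q [-0.35  0.47  0.38  1.65 -0.2   1.06  1.6 ]
```

View pics/c11.png

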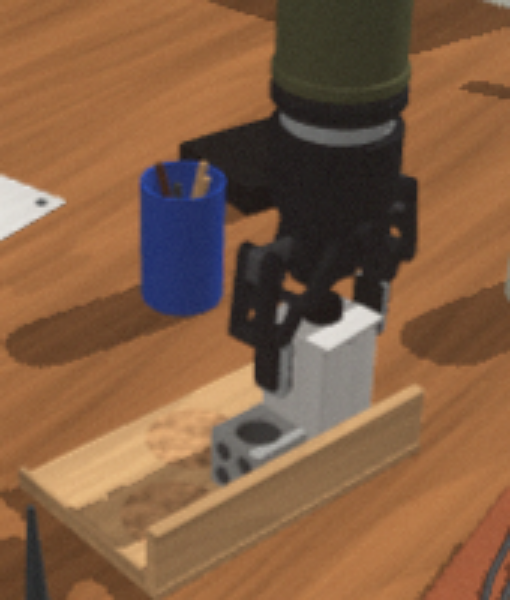

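play_rows([
  [55,0,0,0,0,0,0],
  [42,0,0,0,0,0,0],
  [42,0,0,0,0,0,0],
  [42,0,0,0,0,0,0],
  [42,0,0,0,0,0,0],
  [42,0,0,0,0,0,0],
  [42,0,0,0,0,0,0],
])

```text
time_s: 21.65
tool_pos: [651.3, 9.2, 78.4]
ee_rot: [[0.001, 0.061, 0.998], [0.001, 0.998, -0.061], [-1.0, 0.001, 0.001]]
contact_force: [-0.5, 0.2, -1.0]
finger_gap: 49.4
```

play_rows([
  [42,-0.4,0,0,0,0,0],
  [42,-0.5,0,0,0,0,0],
  [42,-0.5,0,0,0,0,0],
  [42,-0.5,0,0,0,0,0],
  [42,-0.5,0,0,0,0,0],
  [42,-0.5,0,0,0,0,0],
  [42,-0.4,0,0,0,0,0],
  [42,0,0,0,0,0,0],
])

```text
time_s: 22.45
tool_pos: [651.7, 9.0, 188.5]
ee_rot: [[0.004, 0.061, 0.998], [0.002, 0.998, -0.061], [-1.0, 0.002, 0.004]]
contact_force: [-0.0, -0.4, -2.7]
finger_gap: 49.3
```

```bash
python3 d.py 468 -270 185 80.1;python3 - <<'E'
from h import *
t=cam("scene")["color"][:,:,::-1];cv2.imwrite("pics/c12.png",cv2.resize(t[120:320,270:440],None,fx=3,fy=3))
E
```

```text
t 22.45 p [651.7   9.  188.5] gap 49.3 F [-0.  -0.4 -2.7] yaw 86.5
units xyz [ 0.08 -9.66 -5.54]
turn units [ 0.8   0.03 -0.02]
q [-0.37  0.37  0.4   1.55 -0.15  1.25  1.57]
```

View pics/c12.png

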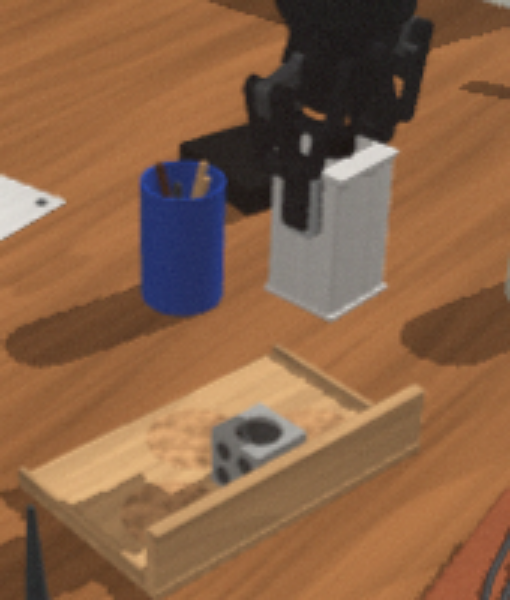

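play_rows([
  [42,-0.1,-0.6,-0.1,0,0,0],
  [42,-0.05,-0.9,-0.3,0,0,0],
  [42,0,-0.95,-0.4,0,0,0],
  [42,0,-0.95,-0.5,0,0,0],
  [42,0,-0.95,-0.6,0,0,0],
  [42,0,-0.95,-0.6,0,0,0],
  [42,0,-0.95,-0.6,0,0,0],
  [42,0,-0.95,-0.6,0,0,0],
  [42,0,-0.95,-0.6,0,0,0],
  [42,0,-0.6,-0.4,0,0,0],
  [42,0,0,0,0,0,0],
])

```text
time_s: 23.6
tool_pos: [473.9, -266.8, 183.3]
ee_rot: [[-0.017, 0.071, 0.997], [-0.001, 0.997, -0.071], [-1.0, -0.003, -0.017]]
contact_force: [0.6, 0.3, -3.3]
finger_gap: 49.1
```

```bash
python3 d.py 473 -271 74 86.5
```

```text
t 23.6 p [ 473.9 -266.8  183.3] gap 49.1 F [ 0.6  0.3 -3.3] yaw 85.9
units xyz [ 3.64 -0.13  0.04]
turn units [-0.07 -0.12  0.02]
q [-0.06  0.16  0.58  1.82 -0.09  1.2   2.04]
```

play_rows([
  [42,0.3,-0.1,0.04,-0.05,-0.12,0],
  [42,0.5,-0.02,0,0,0,0],
  [42,0.5,0,0,0,0,0],
  [42,0.5,0,0,0,0,0],
  [42,0.5,0,0,0,0,0],
  [42,0.5,0,0,0,0,0],
  [42,0.3,0,0,0,0,0],
  [42,0,0,0,0,0,0],
])

```text
time_s: 24.4
tool_pos: [470.6, -268.2, 79.6]
ee_rot: [[-0.01, 0.064, 0.998], [0.002, 0.998, -0.064], [-1.0, 0.002, -0.01]]
contact_force: [-0.8, 0.1, -3.0]
finger_gap: 49.3
```

```bash
python3 d.py 473 -271 74 86.5;python3 - <<'E'
from h import *
t=cam("scene")["color"][:,:,::-1];cv2.imwrite("pics/c13.png",cv2.resize(t[200:350,60:300],None,fx=3.3,fy=3.3))
E
```

```text
t 24.4 p [ 470.6 -268.2   79.6] gap 49.3 F [-0.8  0.1 -3. ] yaw 86.3
units xyz [ 0.19 -0.09  0.09]
turn units [-0.02 -0.07 -0.01]
q [-0.02  0.28  0.56  1.92 -0.17  1.    2.12]
```

View pics/c13.png

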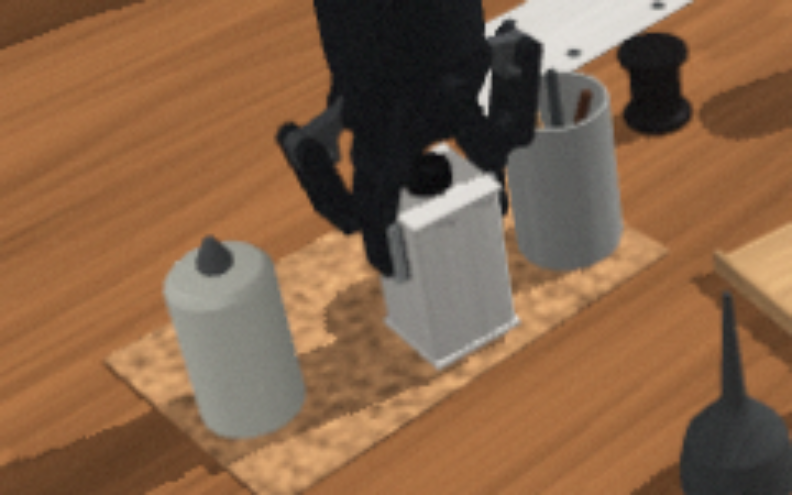

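play_rows([
  [42,0.1,-0.15,0.05,0,-0.07,0],
  [42,0.1,0,0,0,0,0],
  [42,0,0,0,0,0,0],
])

```text
time_s: 24.75
tool_pos: [473.5, -273.7, 75.2]
ee_rot: [[0.004, 0.064, 0.998], [0.001, 0.998, -0.064], [-1.0, 0.001, 0.004]]
contact_force: [0.1, -0.3, -3.3]
finger_gap: 49.3
```

play_rows([
  [42,0.1,0,0,0,0,0],
  [42,0.06,0,0,0,0,0],
])

```text
time_s: 24.95
tool_pos: [474.4, -274.4, 73.2]
ee_rot: [[0.006, 0.064, 0.998], [0.001, 0.998, -0.064], [-1.0, 0.002, 0.006]]
contact_force: [-7.6, 3.7, 17.0]
finger_gap: 49.4
```

```bash
python3 d.py 473 -271 74 86.5
```

```text
t 24.95 p [ 474.4 -274.4   73.2] gap 49.4 F [-7.6  3.7 17. ] yaw 86.3
units xyz [-0.03  0.11 -0.05]
turn units [-0.02  0.04 -0.01]
q [-0.01  0.29  0.56  1.92 -0.19  0.97  2.14]
```

play_rows([
  [53,-0.04,0,0,0,0,0],
  [59,0,0,0,0,0,0],
  [66,0,0,0,0,0,0],
  [72,0,0,0,0,0,0],
  [72,0,0,0,0,0,0],
])

```text
time_s: 25.45
tool_pos: [476.5, -275.5, 76.8]
ee_rot: [[0.011, 0.064, 0.998], [-0.001, 0.998, -0.064], [-1.0, 0.0, 0.011]]
contact_force: [-0.1, 0.4, -0.2]
finger_gap: 72.0
```

play_rows([
  [72,-0.3,0,0,0,0.04,0],
  [72,-0.4,0,0,0,0,0],
  [72,-0.5,0,0,0,0,0],
  [72,-0.6,0,0,0,0,0],
  [72,-0.7,0,0,0,0,0],
  [80,-0.7,0,0,0,0,0],
  [85,-0.5,0,0,0,0,0],
  [85,0,0,0,0,0,0],
])

```text
time_s: 26.25
tool_pos: [476.4, -276.3, 198.3]
ee_rot: [[0.009, 0.065, 0.998], [-0.002, 0.998, -0.065], [-1.0, -0.001, 0.009]]
contact_force: [0.5, -0.5, 0.2]
finger_gap: 84.8
```

```bash
python3 d.py 649.5 -50.5 185 80.1;python3 - <<'E'
from h import *
for n in("scene","top"): cv2.imwrite(f"pics/{n}3.png",cam(n)["color"][:,:,::-1])
t=cam("top")["color"][:,:,::-1];cv2.imwrite("pics/c14.png",cv2.resize(t[160:256,285:413],None,fx=6,fy=6,interpolation=cv2.INTER_CUBIC))
E
```

```text
t 26.25 p [ 476.4 -276.3  198.3] gap 84.8 F [ 0.5 -0.5  0.2] yaw 86.3
units xyz [0.48 7.89 5.26]
turn units [0.77 0.06 0.01]
q [-0.05  0.15  0.58  1.8  -0.09  1.21  2.06]
```

View pics/scene3.png

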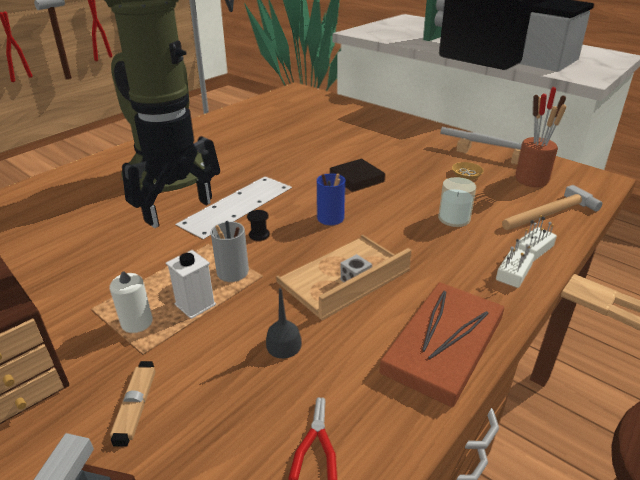

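View pics/c14.png

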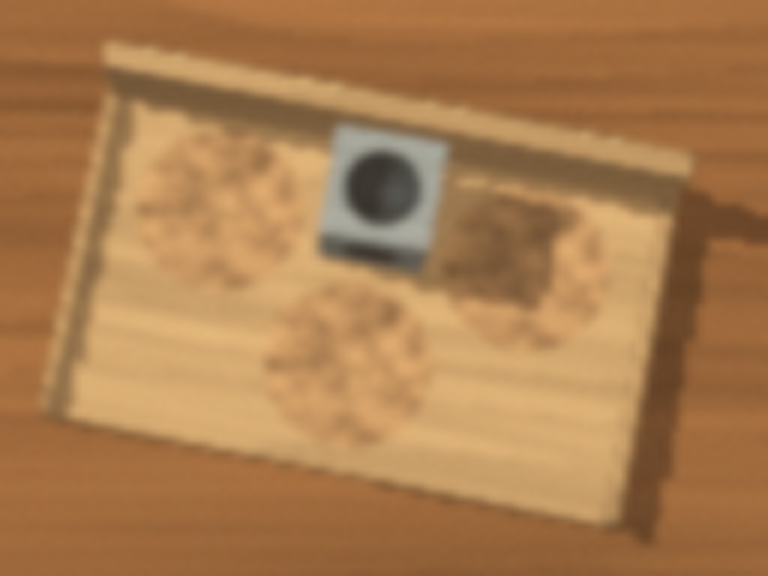

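```bash
python3 - <<'E'
from h import *
c1=lambda x,y,z: at("top",*crop(x,y,285,160,6),z)
D=[c1(336,126,48),c1(449,143,48),c1(430,252,48),c1(320,236,48)];print(D,np.mean(D,0),c1(382,187,48))
print("spots",c1(217,208,8),c1(529,266,8),c1(349,364,8))
E
```

```text
[array([670.9, -32.5]), array([665.4, -73. ]), array([625.2, -66.5]), array([630.4, -27.3])] [647.975 -49.825] [648.7 -49.2]
spots [649.9  10.5] [ 629.8 -105.8] [591.6 -39.5]
```

play_rows([
  [85,0,0.5,0.3,0.1,0,0],
  [85,0,0.85,0.55,0.1,0,0],
  [85,0,0.9,0.6,0.1,0,0],
  [85,0,0.9,0.6,0.1,0,0],
  [85,0,0.9,0.6,0.1,0,0],
  [85,0,0.9,0.6,0.1,0,0],
  [85,0,0.9,0.6,0.1,0,0],
  [85,0,0.9,0.6,0.05,0,0],
  [85,0,0.6,0.45,0,0,0],
  [85,0,0.3,0.2,0,0,0],
  [85,0,0,0,0,0,0],
])

```text
time_s: 27.5
tool_pos: [653.3, -59.2, 177.5]
ee_rot: [[-0.023, 0.179, 0.984], [0.002, 0.984, -0.179], [-1.0, -0.002, -0.023]]
contact_force: [-0.5, 0.3, 0.1]
finger_gap: 85.2
```

```bash
python3 d.py 649.5 -50.5 33 80.5
```

```text
t 27.5 p [653.3 -59.2 177.5] gap 85.2 F [-0.5  0.3  0.1] yaw 79.7
units xyz [ 4.82  0.27 -0.06]
turn units [-0.1  -0.17  0.01]
q [-0.29  0.41  0.44  1.53 -0.18  1.27  1.57]
```

play_rows([
  [85,0.4,0.27,-0.03,-0.1,-0.17,0],
  [85,0.5,0,0,0,0,0],
  [85,0.5,0,0,0,0,0],
  [85,0.5,0,0,0,0,0],
  [85,0.5,0,0,0,0,0],
  [85,0.4,0,0,0,0,0],
  [85,0.3,0,0,0,0,0],
  [85,0,0,0,0,0,0],
])

```text
time_s: 28.3
tool_pos: [648.5, -59.9, 75.1]
ee_rot: [[-0.007, 0.174, 0.985], [-0.006, 0.985, -0.174], [-1.0, -0.007, -0.006]]
contact_force: [0.7, -0.7, 0.5]
finger_gap: 85.1
```

```bash
python3 d.py 649.2 -50 34 80.8
```

```text
t 28.3 p [648.5 -59.9  75.1] gap 85.1 F [ 0.7 -0.7  0.5] yaw 80.0
units xyz [ 1.37  0.34 -0.02]
turn units [-0.11 -0.04  0.05]
q [-0.28  0.49  0.42  1.64 -0.21  1.06  1.6 ]
```

play_rows([
  [85,0.1,0.34,0,-0.1,-0.04,0.05],
  [85,0.35,0.02,0,0,0,0],
  [85,0.35,0,0,0,0,0],
  [85,0.2,0,0,0,0,0],
  [85,0,0,0,0,0,0],
])

```text
time_s: 28.8
tool_pos: [651.9, -47.5, 43.7]
ee_rot: [[0.003, 0.158, 0.987], [0.001, 0.987, -0.158], [-1.0, 0.002, 0.003]]
contact_force: [-0.2, 0.5, -0.1]
finger_gap: 85.0
```

```bash
python3 d.py 649.2 -50 34 80.8
```

```text
t 28.8 p [651.9 -47.5  43.7] gap 85.0 F [-0.2  0.5 -0.1] yaw 80.9
units xyz [ 0.32 -0.1  -0.08]
turn units [ 0.01  0.02 -0.01]
q [-0.28  0.52  0.4   1.67 -0.23  1.    1.61]
```

play_rows([
  [85,0.15,-0.1,-0.08,0,0,0],
  [85,0.17,0,0,0,0,0],
  [85,0,0,0,0,0,0],
])

```text
time_s: 29.1
tool_pos: [649.0, -50.7, 33.6]
ee_rot: [[0.003, 0.159, 0.987], [0.001, 0.987, -0.159], [-1.0, 0.001, 0.003]]
contact_force: [-0.5, -1.1, -0.2]
finger_gap: 85.0
```

```bash
python3 d.py 649.2 -50 34 80.8;python3 - <<'E'
from h import *
t=cam("scene")["color"][:,:,::-1];cv2.imwrite("pics/c15.png",cv2.resize(t[150:320,270:440],None,fx=3.5,fy=3.5))
E
```

```text
t 29.1 p [649.  -50.7  33.6] gap 85.0 F [-0.5 -1.1 -0.2] yaw 80.9
units xyz [-0.01  0.02  0.  ]
turn units [ 0.01  0.02 -0.01]
q [-0.27  0.53  0.4   1.68 -0.24  0.98  1.62]
```

View pics/c15.png

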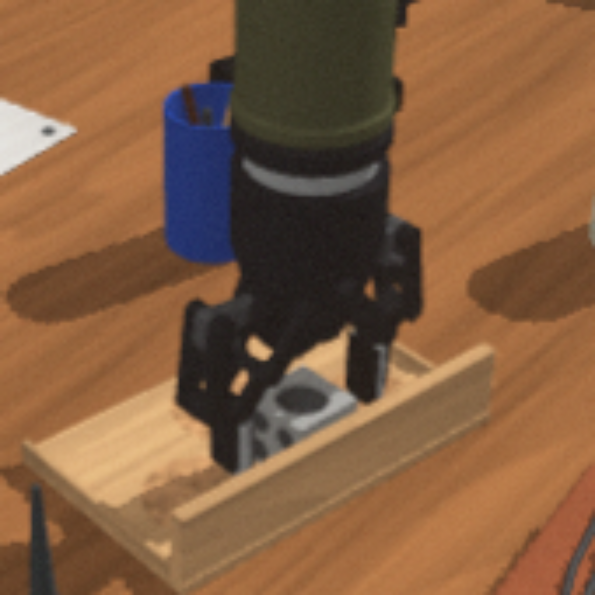

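play_rows([
  [50,-0.03,0,0,0,0,0],
  [30,0,0,0,0,0,0],
  [30,0,0,0,0,0,0],
  [30,0,0,0,0,0,0],
  [30,0,0,0,0,0,0],
  [30,0,0,0,0,0,0],
  [30,0,0,0,0,0,0],
  [30,0,0,0,0,0,0],
])

```text
time_s: 29.95
tool_pos: [650.1, -50.8, 36.1]
ee_rot: [[0.006, 0.159, 0.987], [0.001, 0.987, -0.159], [-1.0, 0.002, 0.006]]
contact_force: [0.5, -0.0, 0.7]
finger_gap: 39.3
```

play_rows([
  [30,-0.3,0,0,0,0,0],
  [30,-0.4,0,0,0,0,0],
  [30,-0.5,0,0,0,0,0],
  [30,-0.5,0,0,0,0,0],
  [30,-0.5,0,0,0,0,0],
  [30,-0.5,0,0,0,0,0],
  [30,-0.5,0,0,0,0,0],
  [30,-0.5,0,0,0,0,0],
  [30,-0.4,0,0,0,0,0],
  [30,0,0,0,0,0,0],
])

```text
time_s: 30.95
tool_pos: [648.0, -51.3, 169.4]
ee_rot: [[0.004, 0.159, 0.987], [0.001, 0.987, -0.159], [-1.0, 0.001, 0.003]]
contact_force: [0.5, -0.9, -5.9]
finger_gap: 39.3
```

```bash
python3 d.py 401.5 276.5 185 80.8;python3 - <<'E'
from h import *
t=cam("scene")["color"][:,:,::-1];cv2.imwrite("pics/c16.png",cv2.resize(t[120:320,270:440],None,fx=3,fy=3))
c3=lambda u,v: at("scene",u,v,25)
E
```

```text
t 30.95 p [648.  -51.3 169.4] gap 39.3 F [ 0.5 -0.9 -5.9] yaw 80.8
units xyz [-0.54  9.48 -9.85]
turn units [ 0.    0.02 -0.01]
q [-0.3   0.39  0.44  1.58 -0.17  1.21  1.58]
```

View pics/c16.png

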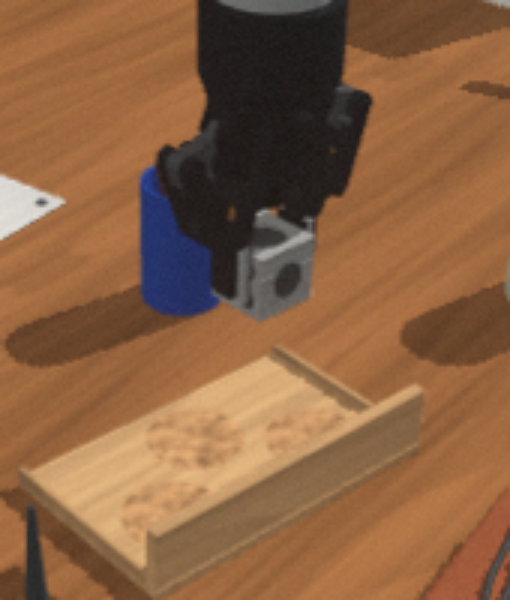

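play_rows([
  [30,-0.2,0.4,-0.4,0,0,0],
  [30,-0.2,0.7,-0.72,0,0,0],
  [30,-0.1,0.8,-0.83,0,0,0],
  [30,0,0.8,-0.83,0,0,0],
  [30,0,0.8,-0.83,0,0,0],
  [30,0,0.8,-0.83,0,0,0],
  [30,0,0.8,-0.83,0,0,0],
  [30,0,0.8,-0.83,0,0,0],
  [30,0,0.8,-0.83,0,0,0],
  [30,0,0.8,-0.83,0,0,0],
  [30,0,0.6,-0.6,0,0,0],
  [30,0,0,0,0,0,0],
])

```text
time_s: 32.2
tool_pos: [416.0, 242.9, 176.0]
ee_rot: [[-0.016, 0.155, 0.988], [-0.004, 0.988, -0.155], [-1.0, -0.006, -0.015]]
contact_force: [-0.4, 0.2, -5.7]
finger_gap: 39.5
```

```bash
python3 d.py 401.5 276.5 185 80.8
```

```text
t 32.2 p [416.  242.9 176. ] gap 39.5 F [-0.4  0.2 -5.7] yaw 81.1
units xyz [-0.3   1.03 -0.66]
turn units [ 0.04 -0.11  0.05]
q [-0.77  0.03  0.19  1.95 -0.01  1.18  0.84]
```

play_rows([
  [30,0,0.4,-0.25,0,-0.11,0.05],
  [30,0,0.4,-0.25,0,0,0],
  [30,0.2,0.22,-0.15,0,0,0],
  [30,0.4,0,0,0,0,0],
  [30,0.4,0,0,0,0,0],
  [30,0.4,0,0,0,0,0],
  [30,0,0,0,0,0,0],
])

```text
time_s: 32.9
tool_pos: [398.3, 274.4, 127.6]
ee_rot: [[-0.004, 0.155, 0.988], [-0.005, 0.988, -0.155], [-1.0, -0.006, -0.003]]
contact_force: [-0.1, -0.1, -5.4]
finger_gap: 39.2
```

```bash
python3 d.py 401.5 276.5 53 80.8;python3 - <<'E'
from h import *
t=cam("scene")["color"][:,:,::-1];cv2.imwrite("pics/c17.png",cv2.resize(t[100:230,280:450],None,fx=4,fy=4))
E
```

```text
t 32.9 p [398.3 274.4 127.6] gap 39.2 F [-0.1 -0.1 -5.4] yaw 81.1
units xyz [2.49 0.1  0.1 ]
turn units [ 0.04 -0.02  0.04]
q [-0.81  0.08  0.16  2.01 -0.01  1.07  0.77]
```

View pics/c17.png

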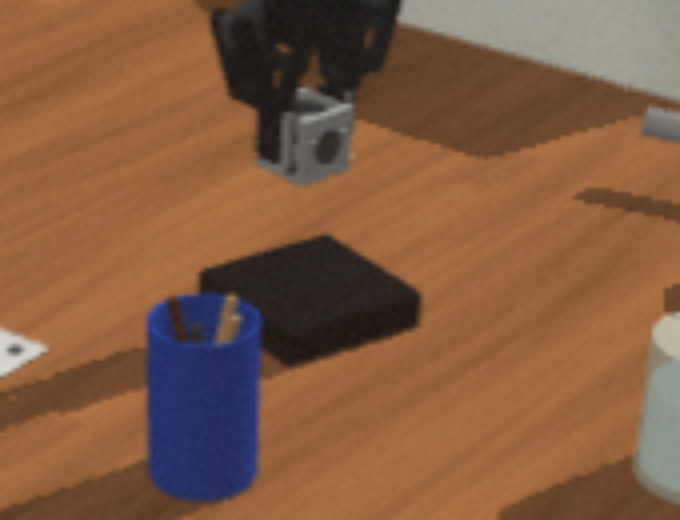

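```bash
python3 - <<'E'
from h import *
R=[at("scene",*crop(x,y,280,100,4),25) for x,y in((327,236),(420,293),(290,336),(202,270))];print(R,np.mean(R,0))
E
```

```text
[array([375.3, 334.4]), array([466.1, 307.4]), array([439.2, 212.8]), array([345.1, 245.6])] [406.425 275.05 ]
```

play_rows([
  [30,0.4,0.1,0.1,0,0,0],
  [30,0.5,0,0,0,0,0],
  [30,0.5,0,0,0,0,0],
  [30,0.4,0,0,0,0,0],
  [30,0.2,0,0,0,0,0],
  [30,0,0,0,0,0,0],
])

```text
time_s: 33.6
tool_pos: [406.7, 279.0, 67.4]
ee_rot: [[0.004, 0.157, 0.988], [0.001, 0.988, -0.157], [-1.0, 0.001, 0.003]]
contact_force: [0.1, 0.1, -5.0]
finger_gap: 39.3
```

```bash
python3 d.py 401.5 276.5 53 80.8
```

```text
t 33.6 p [406.7 279.   67.4] gap 39.3 F [ 0.1  0.1 -5. ] yaw 81.0
units xyz [ 0.48 -0.11 -0.16]
turn units [ 0.02  0.02 -0.01]
q [-0.8   0.17  0.16  2.04 -0.03  0.93  0.78]
```

play_rows([
  [30,0.2,-0.1,-0.1,0,0.02,0],
  [30,0.15,0,0,0,0,0],
  [30,0,0,0,0,0,0],
])

```text
time_s: 33.9
tool_pos: [403.8, 276.9, 57.1]
ee_rot: [[0.002, 0.157, 0.988], [0.002, 0.988, -0.157], [-1.0, 0.003, 0.002]]
contact_force: [1.1, -0.0, -5.6]
finger_gap: 39.2
```

```bash
python3 d.py 403.5 276 53 80.8
```

```text
t 33.9 p [403.8 276.9  57.1] gap 39.2 F [ 1.1 -0.  -5.6] yaw 81.0
units xyz [ 0.14 -0.03 -0.01]
turn units [ 0.02  0.01 -0.02]
q [-0.8   0.18  0.16  2.06 -0.04  0.91  0.79]
```

play_rows([
  [30,0.14,0,0,0,0,0],
  [30,0,0,0,0,0,0],
])

```text
time_s: 34.1
tool_pos: [404.6, 277.6, 53.5]
ee_rot: [[0.004, 0.157, 0.988], [0.004, 0.988, -0.157], [-1.0, 0.005, 0.003]]
contact_force: [-0.2, 0.1, -5.2]
finger_gap: 38.9
```

play_rows([
  [30,0.08,0,0,0,0,0],
  [30,0.05,0,0,0,0,0],
])

```text
time_s: 34.3
tool_pos: [404.9, 277.9, 53.0]
ee_rot: [[0.003, 0.157, 0.988], [0.004, 0.988, -0.157], [-1.0, 0.004, 0.003]]
contact_force: [-4.6, -3.8, 7.5]
finger_gap: 39.7
```

Contact is felt. Releasing.

play_rows([
  [44,-0.03,0,0,0,0,0],
  [52,0,0,0,0,0,0],
  [62,0,0,0,0,0,0],
  [72,0,0,0,0,0,0],
  [80,0,0,0,0,0,0],
])

```text
time_s: 34.8
tool_pos: [407.7, 280.1, 56.9]
ee_rot: [[0.009, 0.157, 0.988], [0.009, 0.988, -0.157], [-1.0, 0.01, 0.008]]
contact_force: [0.3, -0.6, 0.1]
finger_gap: 80.4
```

play_rows([
  [85,-0.3,0,0,0,0,0],
  [85,-0.4,0,0,0,0,0],
  [85,-0.6,0,0,0,0,0],
  [85,-0.8,0,0,0,0,0],
  [85,-0.8,0,0,0,0,0],
  [85,-0.7,0,0,0,0,0],
  [85,-0.5,0,0,0,0,0],
  [85,0,0,0,0,0,0],
])

```text
time_s: 35.6
tool_pos: [407.0, 279.0, 190.9]
ee_rot: [[0.012, 0.157, 0.987], [0.011, 0.987, -0.158], [-1.0, 0.013, 0.01]]
contact_force: [0.3, 0.1, 0.8]
finger_gap: 84.9
```

```bash
python3 d.py 475.5 -275 185 86.3;python3 - <<'E'
from h import *
t=cam("scene")["color"][:,:,::-1];a=cv2.resize(t[100:230,280:450],None,fx=3,fy=3)
t=cam("top")["color"][:,:,::-1];cv2.imwrite("pics/top4.png",t)
cv2.imwrite("pics/c18.png",a)
E
```

```text
t 35.6 p [407.  279.  190.9] gap 84.9 F [0.3 0.1 0.8] yaw 80.9
units xyz [  0.02 -17.88   5.16]
turn units [-0.67  0.08 -0.09]
q [-0.81  0.02  0.16  1.93 -0.    1.18  0.76]
```

View pics/c18.png

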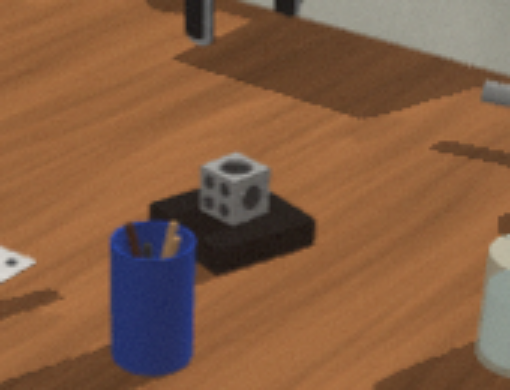

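View pics/top4.png

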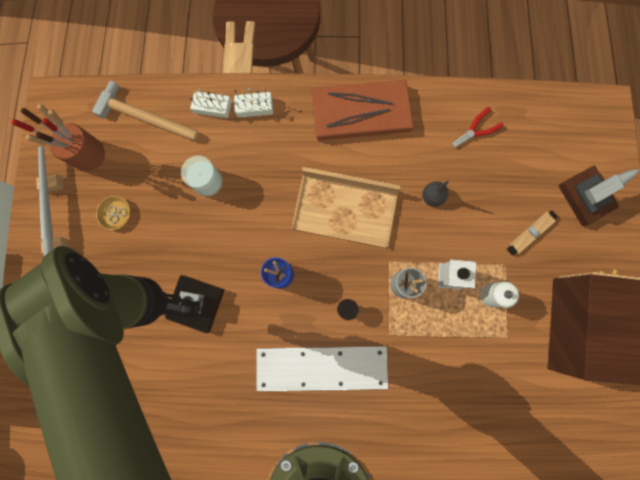

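The doming block sits centrally on the rubber block, hollow up, and the three things still stand on the mat. Next I return the tin, going there on a path bowed outward.

play_rows([
  [85,0,-0.5,0.4,0,0.08,-0.09],
  [85,0,-0.85,0.6,0,0,0],
  [85,0,-0.9,0.6,0,0,0],
  [85,0,-0.9,0.6,0,0,0],
  [85,0,-0.9,0.5,0,0,0],
  [85,0,-0.9,0.4,0,0,0],
  [85,0,-0.9,0.3,0,0,0],
  [85,0,-0.9,0.3,0,0,0],
  [85,0,-0.9,0.2,0,0,0],
  [85,0,-0.9,0.2,-0.2,0,0],
  [85,0,-0.9,0.2,-0.2,0,0],
  [85,0,-0.6,0.1,-0.2,0,0],
])

```text
time_s: 36.9
tool_pos: [484.9, -51.2, 174.8]
ee_rot: [[-0.028, 0.062, 0.998], [-0.012, 0.998, -0.063], [-1.0, -0.013, -0.028]]
contact_force: [0.5, 0.2, 0.6]
finger_gap: 85.0
```

```bash
python3 d.py 475 -275 185 86.3
```

```text
t 36.9 p [484.9 -51.2 174.8] gap 85.0 F [0.5 0.2 0.6] yaw 86.4
units xyz [-0.24 -7.47  0.13]
turn units [ 0.01 -0.2   0.1 ]
q [-0.44  0.04  0.5   1.94 -0.01  1.19  1.57]
```

play_rows([
  [85,-0.1,-0.7,0.05,0,-0.2,0.1],
  [85,-0.1,-0.9,0.05,0,0,0],
  [85,-0.05,-0.9,0.02,0,0,0],
  [85,0,-0.9,0,0,0,0],
  [85,0,-0.9,0,0,0,0],
  [85,0,-0.9,0,0,0,0],
  [85,0,-0.9,0,0,0,0],
  [78,0,-0.8,0,0,0,0],
  [76,0,-0.4,0,0,0,0],
  [76,0,0,0,0,0,0],
])

```text
time_s: 37.9
tool_pos: [464.5, -280.1, 170.3]
ee_rot: [[-0.021, 0.067, 0.998], [0.001, 0.998, -0.067], [-1.0, -0.001, -0.021]]
contact_force: [-1.0, 0.6, 0.2]
finger_gap: 76.0
```

```bash
python3 d.py 475 -275 74 86.3;python3 - <<'E'
from h import *
t=cam("top")["color"][:,:,::-1];cv2.imwrite("pics/c19.png",cv2.resize(t[250:350,370:520],None,fx=5,fy=5,interpolation=cv2.INTER_CUBIC))
E
```

```text
t 37.9 p [ 464.5 -280.1  170.3] gap 76.0 F [-1.   0.6  0.2] yaw 86.2
units xyz [3.2  0.2  0.41]
turn units [-0.02 -0.15  0.  ]
q [-0.15  0.19  0.71  1.83 -0.12  1.18  2.11]
```

View pics/c19.png

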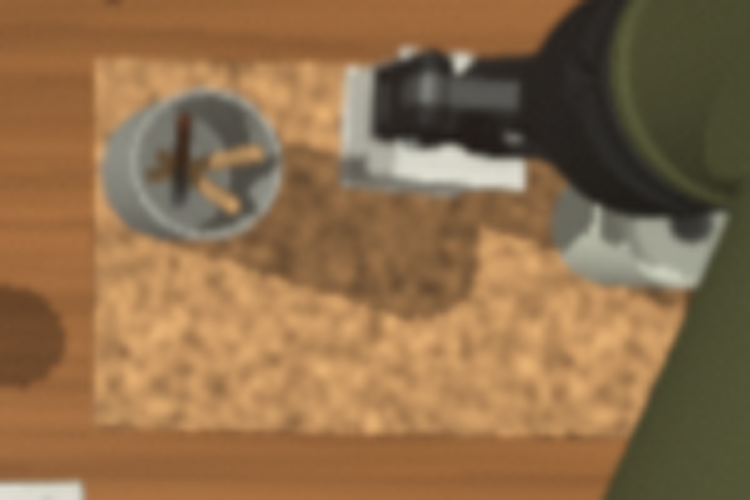

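```bash
python3 - <<'E'
import cv2
t=cv2.imread("pics/top4.png")
cv2.imwrite("pics/c20.png",cv2.resize(t[250:350,370:520],None,fx=5,fy=5,interpolation=cv2.INTER_CUBIC))
E
```

```text
(no output)
```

View pics/c20.png

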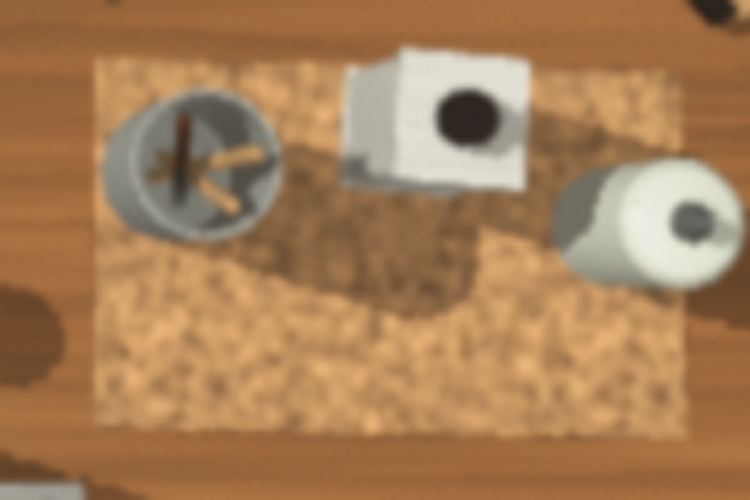

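```bash
python3 - <<'E'
from h import *
c=lambda x,y,z: at("top",*crop(x,y,370,250,5),z)
T=[c(402,47,95),c(531,60,95),c(524,190,95),c(395,178,95)];print("tin",T,np.mean(T,0),c(467,117,107))
print("pot",c(206,165,98),"bottle",c(680,223,86),c(691,222,109))
D=lambda u,v,z: at("top",u,v,z)
E
```

```text
tin [array([ 500.8, -252.2]), array([ 496.4, -304.4]), array([ 444.6, -300.3]), array([ 448.6, -248.5])] [ 472.6  -276.35] [ 472.4 -274.3]
pot [ 452.5 -172.6] bottle [ 432.4 -367. ] [ 432.3 -362.2]
```

play_rows([
  [76,0.1,0.2,0.35,0,-0.15,0],
  [76,0.4,0,0.05,0,0,0],
  [76,0.4,0,0,0,0,0],
  [76,0.4,0,0,0,0,0],
  [76,0.3,0,0,0,0,0],
  [76,0,0,0,0,0,0],
])

```text
time_s: 38.6
tool_pos: [479.1, -266.0, 115.7]
ee_rot: [[-0.001, 0.057, 0.998], [0.004, 0.998, -0.057], [-1.0, 0.004, -0.001]]
contact_force: [-0.3, -1.0, 0.1]
finger_gap: 75.7
```

```bash
python3 d.py 475 -275 74 86.3
```

```text
t 38.6 p [ 479.1 -266.   115.7] gap 75.7 F [-0.3 -1.   0.1] yaw 86.7
units xyz [ 1.39 -0.31 -0.12]
turn units [ 0.06 -0.01 -0.03]
q [-0.14  0.26  0.68  1.89 -0.19  1.06  2.13]
```

play_rows([
  [76,0,-0.3,-0.12,0,0,0],
  [76,0,0,0,0,0,0],
])

```text
time_s: 38.8
tool_pos: [474.4, -275.9, 115.4]
ee_rot: [[-0.002, 0.057, 0.998], [0.004, 0.998, -0.057], [-1.0, 0.004, -0.002]]
contact_force: [-0.3, 0.1, -0.2]
finger_gap: 76.0
```

```bash
python3 d.py 475 -275 74 86.3
```

```text
t 38.8 p [ 474.4 -275.9  115.4] gap 76.0 F [-0.3  0.1 -0.2] yaw 86.7
units xyz [1.38 0.02 0.02]
turn units [ 0.05 -0.01 -0.03]
q [-0.13  0.26  0.69  1.89 -0.19  1.07  2.16]
```

play_rows([
  [76,0.35,0,0,0,0,0],
  [76,0.35,0,0,0,0,0],
  [76,0.35,0,0,0,0,0],
  [76,0.2,0,0,0,0,0],
  [76,0,0,0,0,0,0],
])

```text
time_s: 39.3
tool_pos: [474.5, -276.5, 75.2]
ee_rot: [[-0.0, 0.058, 0.998], [0.004, 0.998, -0.058], [-1.0, 0.004, -0.0]]
contact_force: [-0.4, 0.6, 0.1]
finger_gap: 76.0
```

```bash
python3 d.py 475 -275 74 86.3
```

```text
t 39.3 p [ 474.5 -276.5   75.2] gap 76.0 F [-0.4  0.6  0.1] yaw 86.7
units xyz [0.04 0.05 0.02]
turn units [ 0.04 -0.   -0.03]
q [-0.1   0.32  0.67  1.92 -0.24  0.99  2.19]
```

play_rows([
  [60,0,0,0,0,0,0],
  [42,0,0,0,0,0,0],
  [42,0,0,0,0,0,0],
  [42,0,0,0,0,0,0],
  [42,0,0,0,0,0,0],
  [42,0,0,0,0,0,0],
])

```text
time_s: 39.9
tool_pos: [474.5, -276.5, 75.3]
ee_rot: [[-0.0, 0.058, 0.998], [0.003, 0.998, -0.058], [-1.0, 0.003, -0.0]]
contact_force: [0.3, -0.1, -2.7]
finger_gap: 50.4
```

play_rows([
  [42,-0.4,0,0,0,0,0],
  [42,-0.5,0,0,0,0,0],
  [42,-0.5,0,0,0,0,0],
  [42,-0.5,0,0,0,0,0],
  [42,-0.6,0,0,0,0,0],
  [42,-0.6,0,0,0,0,0],
  [42,-0.6,0,0,0,0,0],
  [42,0,0,0,0,0,0],
])

```text
time_s: 40.7
tool_pos: [474.4, -277.6, 198.2]
ee_rot: [[0.004, 0.06, 0.998], [0.003, 0.998, -0.06], [-1.0, 0.004, 0.004]]
contact_force: [-0.1, -0.4, -2.3]
finger_gap: 50.6
```

```bash
python3 d.py 650.8 9.3 190 86.5
```

```text
t 40.7 p [ 474.4 -277.6  198.2] gap 50.6 F [-0.1 -0.4 -2.3] yaw 86.6
units xyz [0.33 9.9  5.3 ]
turn units [ 0.01  0.03 -0.03]
q [-0.16  0.16  0.71  1.8  -0.12  1.22  2.1 ]
```

play_rows([
  [42,0,0.5,0.4,0,0,0],
  [42,0,0.8,0.7,0,0,0],
  [42,0,0.9,0.7,0,0,0],
  [42,0,0.95,0.6,0,0,0],
  [42,0,0.95,0.5,0,0,0],
  [42,0,0.95,0.5,0,0,0],
  [42,0,0.95,0.4,0,0,0],
  [42,0,0.95,0.4,0,0,0],
  [42,0,0.95,0.35,0,0,0],
  [42,0,0.8,0.3,0,0,0],
  [42,0,0.5,0.2,0,0,0],
  [42,0,0,0,0,0,0],
])

```text
time_s: 41.9
tool_pos: [644.9, -3.0, 197.1]
ee_rot: [[-0.0, 0.066, 0.998], [0.003, 0.998, -0.066], [-1.0, 0.003, -0.001]]
contact_force: [0.8, 0.5, -3.1]
finger_gap: 50.3
```

```bash
python3 d.py 650.8 9.3 120 86.5
```

```text
t 41.9 p [644.9  -3.  197.1] gap 50.3 F [ 0.8  0.5 -3.1] yaw 86.2
units xyz [2.57 0.41 0.17]
turn units [-0.04 -0.   -0.02]
q [-0.46  0.37  0.54  1.56 -0.2   1.27  1.62]
```

play_rows([
  [42,0.2,0.38,0.15,0,0,0],
  [42,0.5,0.04,0,0,0,0],
  [42,0.5,0,0,0,0,0],
  [42,0.5,0,0,0,0,0],
  [42,0.5,0,0,0,0,0],
  [42,0.3,0,0,0,0,0],
  [42,0,0,0,0,0,0],
])

```text
time_s: 42.6
tool_pos: [646.8, 2.1, 113.1]
ee_rot: [[-0.006, 0.076, 0.997], [-0.001, 0.997, -0.076], [-1.0, -0.001, -0.006]]
contact_force: [-0.5, 0.7, -2.6]
finger_gap: 50.2
```

```bash
python3 d.py 650.8 9.3 80 86.5
```

```text
t 42.6 p [646.8   2.1 113.1] gap 50.2 F [-0.5  0.7 -2.6] yaw 85.7
units xyz [1.1  0.25 0.12]
turn units [-0.1  -0.04  0.01]
q [-0.45  0.45  0.52  1.63 -0.24  1.13  1.63]
```

play_rows([
  [42,0.2,0.25,0.12,-0.1,-0.04,0],
  [42,0.3,0.02,0,0,0,0],
  [42,0.3,0,0,0,0,0],
  [42,0,0,0,0,0,0],
])

```text
time_s: 43.0
tool_pos: [652.3, 10.8, 88.0]
ee_rot: [[0.002, 0.06, 0.998], [-0.001, 0.998, -0.06], [-1.0, -0.001, 0.002]]
contact_force: [-0.5, 0.1, -4.0]
finger_gap: 50.5
```

```bash
python3 d.py 650.8 9.3 80 86.5
```

```text
t 43.0 p [652.3  10.8  88. ] gap 50.5 F [-0.5  0.1 -4. ] yaw 86.6
units xyz [ 0.27 -0.05 -0.05]
turn units [0.01 0.01 0.01]
q [-0.45  0.48  0.5   1.64 -0.25  1.08  1.64]
```

play_rows([
  [42,0.13,-0.05,-0.05,0,0,0],
  [42,0.12,0,0,0,0,0],
  [42,0,0,0,0,0,0],
])

```text
time_s: 43.3
tool_pos: [651.3, 9.1, 80.7]
ee_rot: [[0.003, 0.06, 0.998], [-0.001, 0.998, -0.06], [-1.0, -0.001, 0.004]]
contact_force: [-0.2, -0.4, -2.4]
finger_gap: 50.3
```

play_rows([
  [42,0.1,0,0,0,0,0],
  [42,0.05,0,0,0,0,0],
])

```text
time_s: 43.5
tool_pos: [652.7, 8.6, 80.4]
ee_rot: [[0.007, 0.061, 0.998], [0.0, 0.998, -0.061], [-1.0, 0.001, 0.007]]
contact_force: [-2.5, 1.1, 2.2]
finger_gap: 50.4
```

```bash
python3 d.py 650.8 9.3 80 86.5
```

```text
t 43.5 p [652.7   8.6  80.4] gap 50.4 F [-2.5  1.1  2.2] yaw 86.5
units xyz [ 0.01  0.02 -0.06]
turn units [ 0.    0.05 -0.01]
q [-0.44  0.49  0.5   1.65 -0.26  1.06  1.65]
```

Contact is starting. I'll press a touch more, then release.

play_rows([
  [42,0.05,0,-0.04,0,0,0],
  [52,0,0,0,0,0,0],
  [58,0,0,0,0,0,0],
  [66,0,0,0,0,0,0],
  [74,0,0,0,0,0,0],
  [80,0,0,0,0,0,0],
])

```text
time_s: 44.1
tool_pos: [653.2, 8.4, 80.5]
ee_rot: [[0.011, 0.061, 0.998], [0.001, 0.998, -0.061], [-1.0, 0.001, 0.011]]
contact_force: [-0.3, 0.2, -0.3]
finger_gap: 79.8
```

play_rows([
  [84,-0.3,0,0,0,0,0],
  [85,-0.4,0,0,0,0,0],
  [85,-0.6,0,0,0,0,0],
  [85,-0.7,0,0,0,0,0],
  [85,-0.8,0,0,0,0,0],
  [85,-0.7,0,0,0,0,0],
  [85,-0.5,0,0,0,0,0],
  [85,0,0,0,0,0,0],
])

```text
time_s: 44.9
tool_pos: [652.7, 7.8, 211.7]
ee_rot: [[0.016, 0.062, 0.998], [0.001, 0.998, -0.062], [-1.0, 0.002, 0.016]]
contact_force: [0.0, -0.3, 0.7]
finger_gap: 85.2
```

```bash
python3 d.py 434 -367.5 190 80.1;python3 - <<'E'
from h import *
t=cam("scene")["color"][:,:,::-1];cv2.imwrite("pics/c21.png",cv2.resize(t[180:330,265:425],None,fx=4,fy=4,interpolation=cv2.INTER_CUBIC)[:600])
E
```

```text
t 44.9 p [652.7   7.8 211.7] gap 85.2 F [ 0.  -0.3  0.7] yaw 86.5
units xyz [  0.6  -12.94  -6.51]
turn units [ 0.79  0.11 -0.02]
q [-0.47  0.36  0.54  1.53 -0.19  1.28  1.6 ]
```

View pics/c21.png

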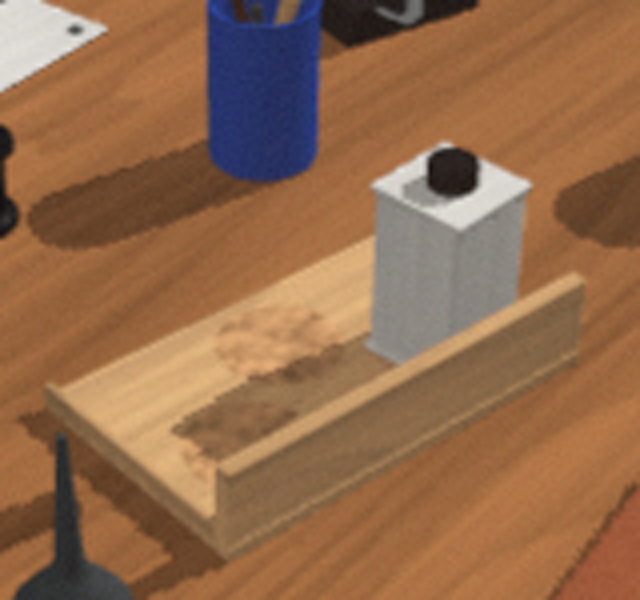

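The tin is back within about 1 px of where it stood; its top corner was at crop (457,227) and is now at (461,230). Next is the bottle.

play_rows([
  [85,0,-0.5,-0.25,0.1,0.1,0],
  [85,0,-0.9,-0.3,0.1,0,0],
  [85,0,-0.95,-0.4,0.1,0,0],
  [85,0,-0.95,-0.45,0.1,0,0],
  [85,0,-0.95,-0.45,0.1,0,0],
  [85,0,-0.95,-0.45,0.1,0,0],
  [85,0,-0.95,-0.45,0.1,0,0],
  [85,0,-0.95,-0.45,0.1,0,0],
  [85,0,-0.95,-0.45,0,0,0],
  [85,0,-0.95,-0.45,0,0,0],
  [85,0,-0.95,-0.45,0,0,0],
  [85,0,-0.95,-0.45,0,0,0],
])

```text
time_s: 46.15
tool_pos: [423.9, -322.0, 197.4]
ee_rot: [[-0.03, 0.201, 0.979], [0.003, 0.98, -0.201], [-1.0, -0.003, -0.03]]
contact_force: [-0.1, 0.5, 0.1]
finger_gap: 85.0
```

```bash
python3 d.py 434 -367.5 190 80.1
```

```text
t 46.15 p [ 423.9 -322.   197.4] gap 85.0 F [-0.1  0.5  0.1] yaw 78.4
units xyz [ 0.23 -1.42  0.64]
turn units [-0.21 -0.22  0.02]
q [-0.12  0.15  0.78  1.82 -0.09  1.24  2.05]
```

play_rows([
  [85,0,-0.5,0.3,-0.2,-0.22,0],
  [85,0.1,-0.5,0.3,0,0,0],
  [85,0.3,-0.4,0,0,0,0],
  [85,0.5,0,0,0,0,0],
  [85,0.5,0,0,0,0,0],
  [85,0.4,0,0,0,0,0],
  [85,0.3,0,0,0,0,0],
  [85,0,0,0,0,0,0],
])

```text
time_s: 46.95
tool_pos: [410.8, -377.3, 123.4]
ee_rot: [[-0.012, 0.2, 0.98], [0.004, 0.98, -0.2], [-1.0, 0.002, -0.013]]
contact_force: [-0.7, -0.3, 1.1]
finger_gap: 85.0
```

```bash
python3 d.py 434 -367.5 73 80.1
```

```text
t 46.95 p [ 410.8 -377.3  123.4] gap 85.0 F [-0.7 -0.3  1.1] yaw 78.5
units xyz [1.67 0.47 0.71]
turn units [-0.21 -0.09 -0.01]
q [ 0.01  0.3   0.79  1.85 -0.23  1.1   2.26]
```

play_rows([
  [85,-0.1,0.25,0.35,-0.1,-0.09,0],
  [85,0,0.22,0.35,-0.1,0,0],
  [85,0,0,0,0,0,0],
])

```text
time_s: 47.25
tool_pos: [438.0, -365.5, 127.2]
ee_rot: [[0.003, 0.168, 0.986], [0.002, 0.986, -0.168], [-1.0, 0.002, 0.003]]
contact_force: [0.3, -0.2, 0.7]
finger_gap: 85.0
```

```bash
python3 d.py 434 -367.5 73 80.1
```

```text
t 47.25 p [ 438.  -365.5  127.2] gap 85.0 F [ 0.3 -0.2  0.7] yaw 80.3
units xyz [ 1.81 -0.09 -0.13]
turn units [ 0.03  0.02 -0.02]
q [-0.    0.31  0.77  1.83 -0.24  1.1   2.25]
```

play_rows([
  [85,0.3,-0.08,-0.12,0,0,0],
  [85,0.35,0,0,0,0,0],
  [85,0.35,0,0,0,0,0],
  [85,0.35,0,0,0,0,0],
  [85,0.3,0,0,0,0,0],
  [85,0,0,0,0,0,0],
])

```text
time_s: 47.85
tool_pos: [434.0, -367.1, 73.3]
ee_rot: [[0.003, 0.167, 0.986], [0.002, 0.986, -0.167], [-1.0, 0.002, 0.002]]
contact_force: [0.6, -0.1, 0.1]
finger_gap: 85.1
```

```bash
python3 d.py 434 -367.5 73 80.1
```

```text
t 47.85 p [ 434.  -367.1   73.3] gap 85.1 F [ 0.6 -0.1  0.1] yaw 80.4
units xyz [ 0.01 -0.01  0.  ]
turn units [ 0.04  0.02 -0.01]
q [ 0.03  0.38  0.74  1.88 -0.3   1.    2.3 ]
```

play_rows([
  [60,0,0,0,0,0,0],
  [42,0,0,0,0,0,0],
  [42,0,0,0,0,0,0],
  [42,0,0,0,0,0,0],
  [42,0,0,0,0,0,0],
  [42,0,0,0,0,0,0],
  [42,0,0,0,0,0,0],
])

```text
time_s: 48.55
tool_pos: [434.2, -367.7, 74.0]
ee_rot: [[0.004, 0.167, 0.986], [0.001, 0.986, -0.167], [-1.0, 0.001, 0.003]]
contact_force: [0.5, 0.3, -0.8]
finger_gap: 50.4
```

play_rows([
  [42,-0.4,0,0,0,0,0],
  [42,-0.5,0,0,0,0,0],
  [42,-0.5,0,0,0,0,0],
  [42,-0.5,0,0,0,0,0],
  [42,-0.6,0,0,0,0,0],
  [42,-0.6,0,0,0,0,0],
  [42,-0.6,0,0,0,0,0],
  [42,0,0,0,0,0,0],
])

```text
time_s: 49.35
tool_pos: [434.4, -369.3, 198.2]
ee_rot: [[0.01, 0.169, 0.986], [-0.002, 0.986, -0.168], [-1.0, -0.0, 0.01]]
contact_force: [-0.6, 0.3, -0.8]
finger_gap: 50.6
```

```bash
python3 d.py 630 -103.6 190 80.1
```

```text
t 49.35 p [ 434.4 -369.3  198.2] gap 50.6 F [-0.6  0.3 -0.8] yaw 80.3
units xyz [0.32 9.83 4.93]
turn units [0.02 0.07 0.  ]
q [-0.04  0.22  0.8   1.76 -0.17  1.22  2.21]
```

play_rows([
  [42,0,0.5,0.25,0,0.07,0],
  [42,0,0.9,0.43,0,0,0],
  [42,0,0.95,0.46,0,0,0],
  [42,0,0.95,0.46,0,0,0],
  [42,0,0.95,0.46,0,0,0],
  [42,0,0.95,0.46,0,0,0],
  [42,0,0.95,0.46,0,0,0],
  [42,0,0.95,0.46,0,0,0],
  [42,0,0.95,0.46,0,0,0],
  [42,0,0.8,0.38,0,0,0],
  [42,0,0.5,0.25,0,0,0],
  [42,0,0,0,0,0,0],
])

```text
time_s: 50.55
tool_pos: [619.9, -107.9, 197.9]
ee_rot: [[0.0, 0.174, 0.985], [-0.0, 0.985, -0.174], [-1.0, -0.0, 0.0]]
contact_force: [-0.0, 0.3, -1.4]
finger_gap: 50.2
```

```bash
python3 d.py 630 -103.6 120 80.1
```

```text
t 50.55 p [ 619.9 -107.9  197.9] gap 50.2 F [-0.   0.3 -1.4] yaw 80.0
units xyz [2.6  0.2  0.31]
turn units [-0.02  0.    0.  ]
q [-0.37  0.35  0.63  1.6  -0.21  1.26  1.69]
```

play_rows([
  [42,0.2,0.2,0.3,0,0,0],
  [42,0.5,0.03,0.02,0,0,0],
  [42,0.5,0.03,0.02,0,0,0],
  [42,0.5,0,0,0,0,0],
  [42,0.5,0,0,0,0,0],
  [42,0.3,0,0,0,0,0],
  [42,0,0,0,0,0,0],
])

```text
time_s: 51.25
tool_pos: [627.2, -109.2, 114.1]
ee_rot: [[-0.006, 0.184, 0.983], [-0.003, 0.983, -0.184], [-1.0, -0.004, -0.005]]
contact_force: [0.1, -0.1, -1.8]
finger_gap: 50.1
```

```bash
python3 d.py 630 -103.6 79 80.1
```

```text
t 51.25 p [ 627.2 -109.2  114.1] gap 50.1 F [ 0.1 -0.1 -1.8] yaw 79.4
units xyz [1.17 0.21 0.06]
turn units [-0.09 -0.04  0.03]
q [-0.34  0.44  0.6   1.66 -0.27  1.13  1.72]
```

play_rows([
  [42,0.2,0.2,0.06,-0.09,-0.04,0.03],
  [42,0.3,0.03,0,0,0,0],
  [42,0.3,0,0,0,0,0],
  [42,0,0,0,0,0,0],
])

```text
time_s: 51.65
tool_pos: [631.2, -102.2, 89.0]
ee_rot: [[0.003, 0.17, 0.985], [0.0, 0.985, -0.17], [-1.0, 0.001, 0.003]]
contact_force: [-0.0, -0.2, -1.8]
finger_gap: 50.5
```

```bash
python3 d.py 630 -103.6 79 80.1
```

```text
t 51.65 p [ 631.2 -102.2   89. ] gap 50.5 F [-0.  -0.2 -1.8] yaw 80.2
units xyz [ 0.33 -0.05 -0.03]
turn units [ 0.01  0.02 -0.01]
q [-0.34  0.47  0.59  1.68 -0.29  1.08  1.73]
```

play_rows([
  [42,0.15,-0.05,-0.03,0,0,0],
  [42,0.15,0,0,0,0,0],
  [42,0,0,0,0,0,0],
])

```text
time_s: 51.95
tool_pos: [630.4, -103.7, 79.7]
ee_rot: [[0.004, 0.17, 0.985], [0.0, 0.985, -0.17], [-1.0, 0.001, 0.004]]
contact_force: [0.7, -0.4, -0.6]
finger_gap: 50.5
```

play_rows([
  [42,0.1,0,0,0,0,0],
  [42,0.06,0,0,0,0,0],
])

```text
time_s: 52.15
tool_pos: [631.7, -104.3, 78.4]
ee_rot: [[0.006, 0.17, 0.985], [0.001, 0.985, -0.17], [-1.0, 0.002, 0.006]]
contact_force: [-6.1, 1.6, 10.9]
finger_gap: 50.5
```

```bash
python3 d.py 630 -103.6 79 80.1
```

```text
t 52.15 p [ 631.7 -104.3   78.4] gap 50.5 F [-6.1  1.6 10.9] yaw 80.2
units xyz [-0.02  0.01 -0.06]
turn units [ 0.01  0.04 -0.02]
q [-0.33  0.48  0.58  1.69 -0.3   1.06  1.74]
```

play_rows([
  [54,-0.03,0,-0.03,0,0,0],
  [60,0,0,0,0,0,0],
  [68,0,0,0,0,0,0],
  [76,0,0,0,0,0,0],
  [82,0,0,0,0,0,0],
])

```text
time_s: 52.65
tool_pos: [632.0, -104.5, 80.8]
ee_rot: [[0.01, 0.17, 0.985], [0.001, 0.985, -0.17], [-1.0, 0.003, 0.01]]
contact_force: [0.2, 0.8, -0.4]
finger_gap: 82.1
```

play_rows([
  [84,-0.3,0,0,0,0.04,0],
  [85,-0.4,0,0,0,0,0],
  [85,-0.6,0,0,0,0,0],
  [85,-0.7,0,0,0,0,0],
  [85,-0.8,0,0,0,0,0],
  [85,-0.7,0,0,0,0,0],
  [85,-0.5,0,0,0,0,0],
  [85,0,0,0,0,0,0],
])

```text
time_s: 53.45
tool_pos: [632.1, -105.4, 211.2]
ee_rot: [[0.007, 0.171, 0.985], [0.001, 0.985, -0.171], [-1.0, 0.002, 0.006]]
contact_force: [-0.2, 0.5, -0.3]
finger_gap: 85.0
```

```bash
python3 d.py 453.5 -173.5 190 80.1;python3 - <<'E'
from h import *
t=cam("scene")["color"][:,:,::-1];cv2.imwrite("pics/c22.png",cv2.resize(t[180:330,265:425],None,fx=4,fy=4,interpolation=cv2.INTER_CUBIC)[:600])
E
```

```text
t 53.45 p [ 632.1 -105.4  211.2] gap 85.0 F [-0.2  0.5 -0.3] yaw 80.1
units xyz [ 0.67 -3.26 -5.48]
turn units [ 0.01  0.05 -0.02]
q [-0.37  0.36  0.63  1.56 -0.22  1.29  1.69]
```

View pics/c22.png

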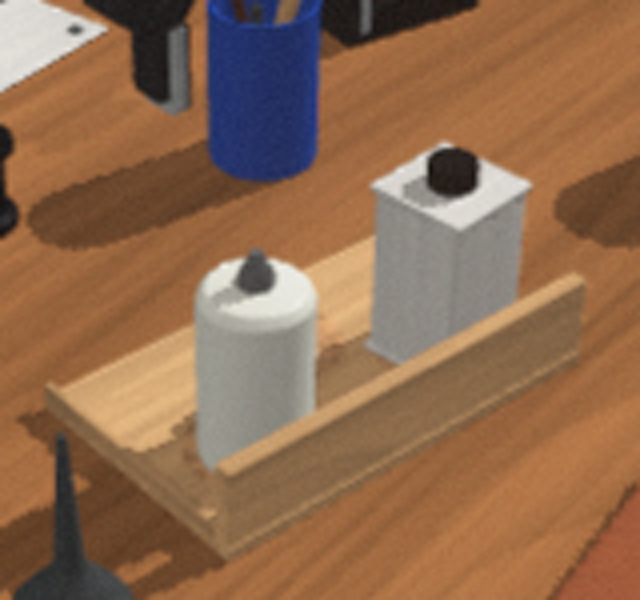

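The bottle stands about 1.5 px (2–3 mm) from its old place. Last is the pot.

play_rows([
  [85,0,-0.3,-0.5,0,0,0],
  [85,0,-0.5,-0.8,0,0,0],
  [85,0,-0.5,-0.9,0,0,0],
  [85,0,-0.5,-0.9,0,0,0],
  [85,0,-0.5,-0.9,0,0,0],
  [85,0,-0.5,-0.8,0,0,0],
  [85,0,-0.4,-0.4,0,0,0],
  [85,0,0,0,0,0,0],
])

```text
time_s: 54.3
tool_pos: [451.4, -172.9, 199.9]
ee_rot: [[-0.009, 0.167, 0.986], [0.002, 0.986, -0.167], [-1.0, 0.001, -0.01]]
contact_force: [0.6, 0.1, -0.6]
finger_gap: 84.9
```

```bash
python3 d.py 453.5 -173.5 125 80.1
```

```text
t 54.3 p [ 451.4 -172.9  199.9] gap 84.9 F [ 0.6  0.1 -0.6] yaw 80.4
units xyz [ 2.49 -0.01  0.1 ]
turn units [ 0.03 -0.07 -0.01]
q [-0.38 -0.01  0.69  1.94  0.01  1.22  1.71]
```

play_rows([
  [85,0.3,0,0.1,0,-0.07,0],
  [85,0.5,0,0,0,0,0],
  [85,0.5,0,0,0,0,0],
  [85,0.5,0,0,0,0,0],
  [85,0.4,0,0,0,0,0],
  [85,0.2,0,0,0,0,0],
  [85,0,0,0,0,0,0],
])

```text
time_s: 55.0
tool_pos: [461.8, -169.7, 121.3]
ee_rot: [[0.003, 0.16, 0.987], [-0.003, 0.987, -0.16], [-1.0, -0.003, 0.004]]
contact_force: [0.5, 0.7, 0.3]
finger_gap: 85.1
```

```bash
python3 d.py 453.5 -173.5 72 80.1
```

```text
t 55.0 p [ 461.8 -169.7  121.3] gap 85.1 F [0.5 0.7 0.3] yaw 80.8
units xyz [ 1.64 -0.16 -0.26]
turn units [0.09 0.03 0.02]
q [-0.37  0.1   0.7   2.02 -0.07  1.04  1.78]
```

play_rows([
  [85,0,-0.15,-0.26,0.09,0.03,0.02],
  [85,0.3,0,0,0,0,0],
  [85,0.35,0,0,0,0,0],
  [85,0.35,0,0,0,0,0],
  [85,0,0,0,0,0,0],
])

```text
time_s: 55.5
tool_pos: [454.0, -173.3, 90.1]
ee_rot: [[0.002, 0.174, 0.985], [0.0, 0.985, -0.174], [-1.0, 0.001, 0.002]]
contact_force: [0.6, 0.1, -0.5]
finger_gap: 84.9
```

```bash
python3 d.py 453.5 -173.5 72 80.1
```

```text
t 55.5 p [ 454.  -173.3   90.1] gap 84.9 F [ 0.6  0.1 -0.5] yaw 80.0
units xyz [ 0.6  -0.01 -0.02]
turn units [-0.01  0.02 -0.  ]
q [-0.35  0.14  0.7   2.06 -0.11  0.98  1.81]
```

play_rows([
  [85,0.3,0,0,0,0,0],
  [85,0.3,0,0,0,0,0],
  [85,0,0,0,0,0,0],
  [65,0,0,0,0,0,0],
  [50,0,0,0,0,0,0],
  [50,0,0,0,0,0,0],
  [50,0,0,0,0,0,0],
  [50,0,0,0,0,0,0],
  [50,0,0,0,0,0,0],
])

```text
time_s: 56.4
tool_pos: [454.2, -173.6, 70.5]
ee_rot: [[0.002, 0.173, 0.985], [-0.0, 0.985, -0.173], [-1.0, -0.0, 0.002]]
contact_force: [-0.5, 0.2, -1.5]
finger_gap: 58.1
```

play_rows([
  [50,-0.4,0,0,0,0,0],
  [50,-0.5,0,0,0,0,0],
  [50,-0.5,0,0,0,0,0],
  [50,-0.5,0,0,0,0,0],
  [50,-0.5,0,0,0,0,0],
  [50,-0.5,0,0,0,0,0],
  [50,0,0,0,0,0,0],
])

```text
time_s: 57.1
tool_pos: [453.0, -174.1, 164.3]
ee_rot: [[0.002, 0.175, 0.985], [-0.0, 0.985, -0.175], [-1.0, 0.0, 0.002]]
contact_force: [0.1, -0.7, -1.4]
finger_gap: 58.6
```

```bash
python3 d.py 592.8 -40.3 170 80.1
```

```text
t 57.1 p [ 453.  -174.1  164.3] gap 58.6 F [ 0.1 -0.7 -1.4] yaw 79.9
units xyz [-0.18  5.21  3.81]
turn units [-0.02  0.01 -0.  ]
q [-0.38  0.02  0.71  1.99 -0.02  1.14  1.73]
```

play_rows([
  [50,0,0.4,0.3,0,0,0],
  [50,-0.05,0.6,0.43,0,0,0],
  [50,-0.05,0.6,0.43,0,0,0],
  [50,-0.05,0.6,0.43,0,0,0],
  [50,0,0.6,0.43,0,0,0],
  [50,0,0.6,0.43,0,0,0],
  [50,0,0.6,0.43,0,0,0],
  [50,0,0.6,0.43,0,0,0],
  [50,0,0.4,0.3,0,0,0],
  [50,0,0.2,0.15,0,0,0],
  [50,0,0,0,0,0,0],
])

```text
time_s: 58.2
tool_pos: [602.7, -15.0, 159.4]
ee_rot: [[-0.011, 0.16, 0.987], [0.001, 0.987, -0.16], [-1.0, -0.001, -0.011]]
contact_force: [-0.7, -0.5, -1.7]
finger_gap: 58.7
```

```bash
python3 d.py 592.8 -40.3 110 80.1
```

```text
t 58.2 p [602.7 -15.  159.4] gap 58.7 F [-0.7 -0.5 -1.7] yaw 80.8
units xyz [ 1.65 -0.88 -0.17]
turn units [ 0.09 -0.08  0.01]
q [-0.5   0.32  0.58  1.7  -0.19  1.19  1.54]
```

The move overshot toward the tin, so I'll look before going on.

```bash
python3 - <<'E'
from h import *
t=cam("scene")["color"][:,:,::-1];cv2.imwrite("pics/c23.png",cv2.resize(t[180:330,265:425],None,fx=4,fy=4,interpolation=cv2.INTER_CUBIC)[:600])
t=cam("top")["color"][:,:,::-1];cv2.imwrite("pics/c24.png",cv2.resize(t[160:256,285:413],None,fx=6,fy=6,interpolation=cv2.INTER_CUBIC))
E
```

```text
(no output)
```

View pics/c23.png

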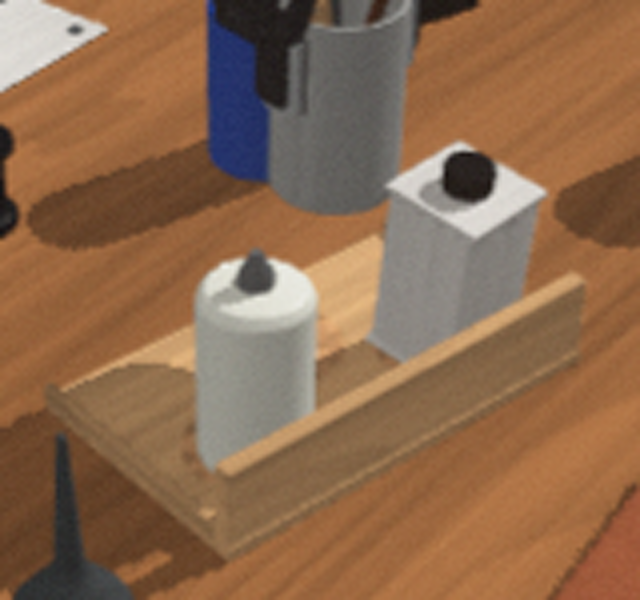

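View pics/c24.png

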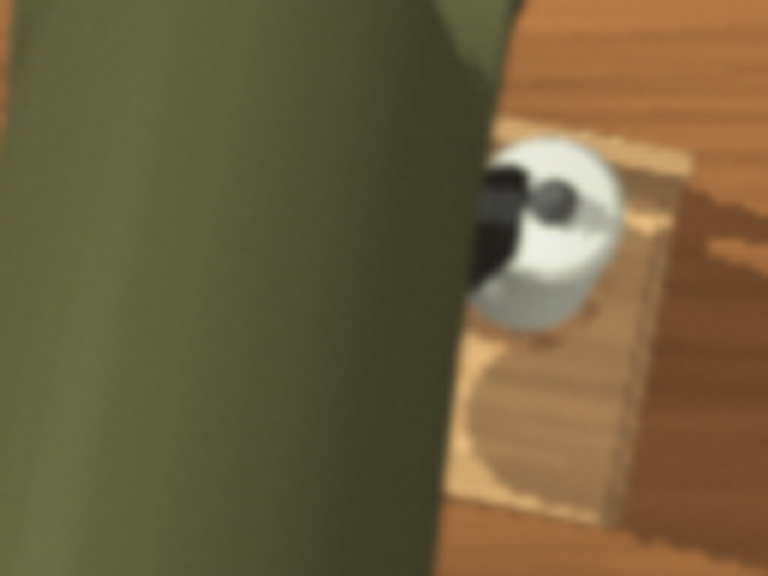

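The pot is leaning on the tin's top edge: the tin is tilted about 4°, with its top corner moved from crop (461,230) to (478,238). I'll back off slowly so it settles.

play_rows([
  [50,0,-0.08,-0.08,0,0,0],
  [50,0,-0.08,-0.08,0,0,0],
  [50,0,-0.08,-0.08,0,0,0],
  [50,0,-0.1,-0.1,0,0,0],
  [50,0,-0.12,-0.12,0,0,0],
  [50,0,-0.15,-0.15,0,0,0],
  [50,0,-0.15,-0.1,0,0,0],
  [50,0,0,0,0,0,0],
])

```text
time_s: 59.1
tool_pos: [573.1, -42.2, 161.5]
ee_rot: [[-0.009, 0.17, 0.985], [0.001, 0.986, -0.169], [-1.0, -0.0, -0.009]]
contact_force: [0.3, 0.7, -2.0]
finger_gap: 58.6
```

```bash
python3 d.py 592.8 -40.3 110 80.1;python3 - <<'E'
from h import *
t=cam("scene")["color"][:,:,::-1];cv2.imwrite("pics/c25.png",cv2.resize(t[180:330,265:425],None,fx=4,fy=4,interpolation=cv2.INTER_CUBIC)[:600])
E
```

```text
t 59.1 p [573.1 -42.2 161.5] gap 58.6 F [ 0.3  0.7 -2. ] yaw 80.2
units xyz [1.71 0.18 0.65]
turn units [ 0.02 -0.06  0.  ]
q [-0.49  0.26  0.6   1.77 -0.16  1.17  1.56]
```

View pics/c25.png

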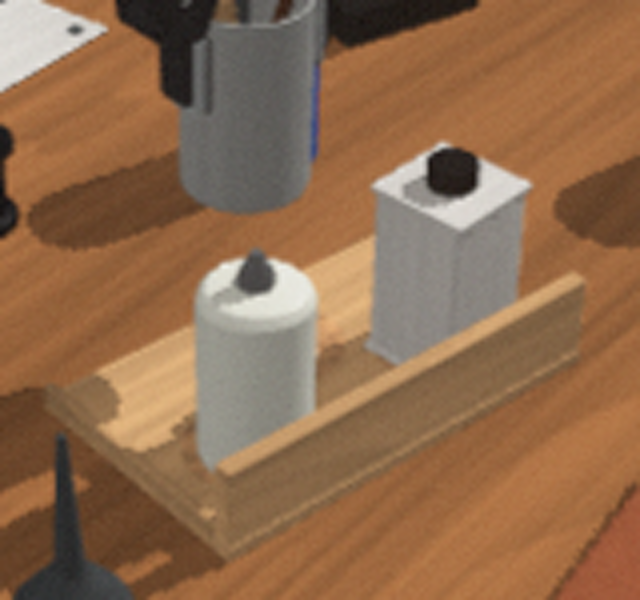

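The tin has settled upright exactly where I had put it. I'll bring the pot in with small, checked steps.

play_rows([
  [50,0.2,0,0.15,0,-0.06,0],
  [50,0.3,0,0.1,0,0,0],
  [50,0.3,0,0.05,0,0,0],
  [50,0.3,0,0,0,0,0],
  [50,0,0,0,0,0,0],
])

```text
time_s: 59.65
tool_pos: [583.3, -42.2, 124.5]
ee_rot: [[-0.0, 0.167, 0.986], [0.0, 0.986, -0.167], [-1.0, 0.0, -0.0]]
contact_force: [-0.5, -0.2, -2.8]
finger_gap: 58.3
```

```bash
python3 d.py 592.3 -40.8 76 80.1
```

```text
t 59.65 p [583.3 -42.2 124.5] gap 58.3 F [-0.5 -0.2 -2.8] yaw 80.4
units xyz [1.62 0.1  0.29]
turn units [ 0.03 -0.   -0.  ]
q [-0.47  0.31  0.59  1.79 -0.19  1.1   1.59]
```

play_rows([
  [50,0.25,0.05,0.15,0,0,0],
  [50,0.3,0,0.08,0,0,0],
  [50,0.3,0,0,0,0,0],
  [50,0.25,0,0,0,0,0],
  [50,0,0,0,0,0,0],
])

```text
time_s: 60.15
tool_pos: [590.8, -41.6, 87.7]
ee_rot: [[-0.002, 0.167, 0.986], [-0.0, 0.986, -0.167], [-1.0, -0.001, -0.002]]
contact_force: [0.1, -0.0, -2.6]
finger_gap: 58.6
```

```bash
python3 d.py 592.3 -40.8 76 80.1
```

```text
t 60.15 p [590.8 -41.6  87.7] gap 58.6 F [ 0.1 -0.  -2.6] yaw 80.4
units xyz [0.39 0.04 0.05]
turn units [ 0.04 -0.01  0.  ]
q [-0.45  0.37  0.57  1.8  -0.23  1.04  1.61]
```

play_rows([
  [50,0.18,0.03,0.04,0,0,0],
  [50,0.15,0,0,0,0,0],
  [50,0,0,0,0,0,0],
])

```text
time_s: 60.45
tool_pos: [592.3, -40.9, 77.2]
ee_rot: [[-0.001, 0.167, 0.986], [-0.0, 0.986, -0.167], [-1.0, -0.0, -0.001]]
contact_force: [-0.4, 1.2, -2.2]
finger_gap: 58.7
```

play_rows([
  [50,0.1,0,0,0,0,0],
  [50,0.06,0,0,0,0,0],
])

```text
time_s: 60.65
tool_pos: [593.2, -41.1, 75.5]
ee_rot: [[0.0, 0.167, 0.986], [0.001, 0.986, -0.167], [-1.0, 0.001, -0.0]]
contact_force: [-7.9, 0.1, 14.4]
finger_gap: 58.9
```

```bash
python3 d.py 592.3 -40.8 76 80.1
```

```text
t 60.65 p [593.2 -41.1  75.5] gap 58.9 F [-7.9  0.1 14.4] yaw 80.4
units xyz [-0.02  0.01 -0.03]
turn units [ 0.04 -0.   -0.01]
q [-0.45  0.39  0.57  1.8  -0.25  1.02  1.62]
```

play_rows([
  [62,-0.03,0,-0.02,0,0,0],
  [67,0,0,0,0,0,0],
  [72,0,0,0,0,0,0],
  [78,0,0,0,0,0,0],
  [80,0,0,0,0,0,0],
])

```text
time_s: 61.15
tool_pos: [594.4, -41.2, 78.5]
ee_rot: [[0.005, 0.167, 0.986], [0.002, 0.986, -0.167], [-1.0, 0.002, 0.004]]
contact_force: [0.5, 1.0, -0.6]
finger_gap: 80.0
```

play_rows([
  [80,-0.3,0,0,0,0,0],
  [80,-0.4,0,0,0,0,0],
  [80,-0.5,0,0,0,0,0],
  [80,-0.6,0,0,0,0,0],
  [80,-0.7,0,0,0,0,0],
  [80,-0.7,0,0,0,0,0],
  [80,-0.7,0,0,0,0,0],
  [80,-0.7,0,0,0,0,0],
  [80,0,0,0,0,0,0],
])

```text
time_s: 62.05
tool_pos: [594.9, -42.5, 231.8]
ee_rot: [[0.012, 0.169, 0.986], [0.002, 0.986, -0.169], [-1.0, 0.004, 0.012]]
contact_force: [1.6, -0.4, -0.1]
finger_gap: 80.3
```

```bash
python3 d.py 450 -250 230 80.1;python3 - <<'E'
from h import *
t=cam("scene")["color"][:,:,::-1];cv2.imwrite("pics/c26.png",cv2.resize(t[180:330,265:425],None,fx=4,fy=4,interpolation=cv2.INTER_CUBIC)[:600])
E
```

```text
t 62.05 p [594.9 -42.5 231.8] gap 80.3 F [ 1.6 -0.4 -0.1] yaw 80.3
units xyz [-0.01 -7.63 -3.59]
turn units [ 0.02  0.08 -0.03]
q [-0.5   0.23  0.61  1.65 -0.14  1.29  1.54]
```

View pics/c26.png

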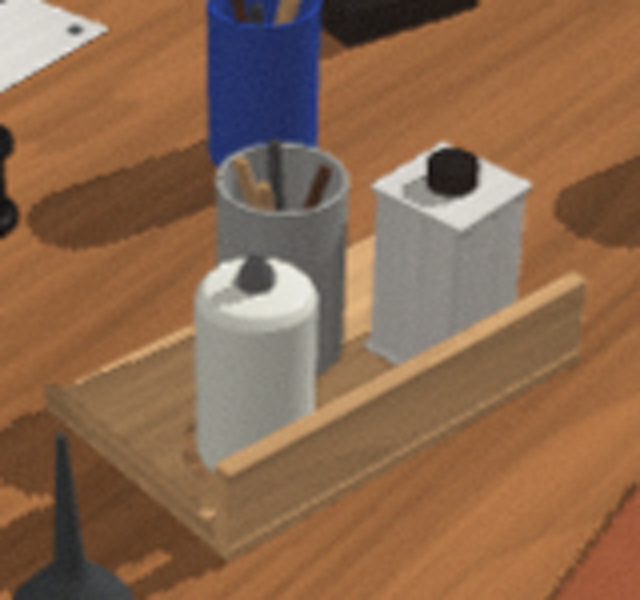

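All three are back. I'll move the arm aside for a last top view.

play_rows([
  [80,0,-0.6,-0.3,0,0,0],
  [80,0,-0.9,-0.4,0,0,0],
  [80,0,-0.9,-0.4,0,0,0],
  [80,0,-0.9,-0.4,0,0,0],
  [80,0,-0.9,-0.4,0,0,0],
  [80,0,-0.9,-0.4,0,0,0],
  [80,0,-0.9,-0.4,0,0,0],
  [80,0,-0.9,-0.4,0,0,0],
  [80,0,0,0,0,0,0],
])

```text
time_s: 63.0
tool_pos: [448.3, -244.0, 220.0]
ee_rot: [[-0.008, 0.174, 0.985], [0.003, 0.985, -0.174], [-1.0, 0.002, -0.008]]
contact_force: [-0.2, 0.6, -0.1]
finger_gap: 80.0
```

```bash
python3 - <<'E'
from h import *
t=cam("top")["color"][:,:,::-1];cv2.imwrite("pics/top9.png",t);cv2.imwrite("pics/scene9.png",cam("scene")["color"][:,:,::-1])
a=cv2.resize(t[160:256,285:413],None,fx=6,fy=6,interpolation=cv2.INTER_CUBIC);cv2.imwrite("pics/c27.png",a)
cv2.imwrite("pics/c28.png",cv2.resize(t[260:340,160:240],None,fx=6,fy=6,interpolation=cv2.INTER_CUBIC))
E
```

```text
(no output)
```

View pics/c27.png

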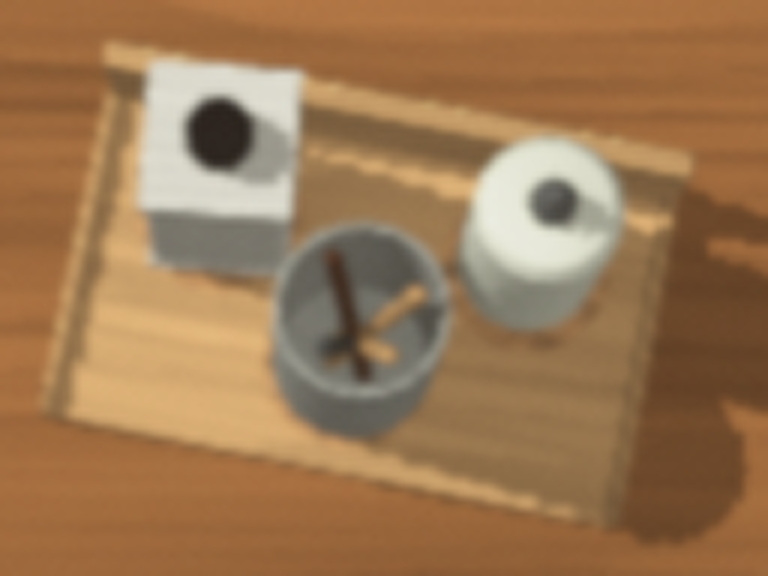

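View pics/c28.png

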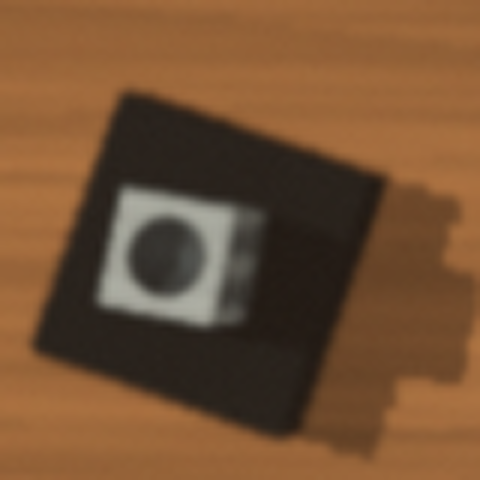

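View pics/scene9.png

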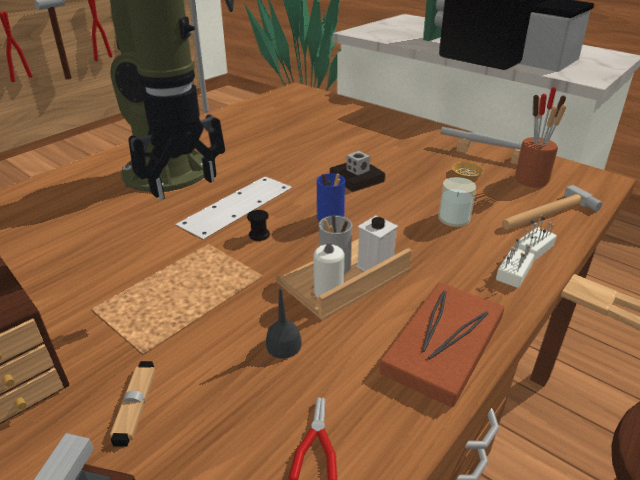

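```bash
python3 - <<'E'
from h import *
c1=lambda x,y,z: at("top",*crop(x,y,285,160,6),z)
c3=lambda x,y,z: at("top",*crop(x,y,160,260,6),z)
T=[c1(150,60,100),c1(303,72,100),c1(293,220,100),c1(139,209,100)];print("tin",np.mean(T,0),"was 648.8 9.0")
print("pot",c1(361,309,103),"was 590.6 -39.3; bottle nozzle",c1(553,202,114),"was 625.7 -103.8")
D=[c3(121,186,65),c3(237,207,65),c3(216,326,65),c3(99,304,65)];print("dome",D,np.mean(D,0),"hollow",c3(167,255,65),"rubber 401.6 276.8 (top)")
S=[at("scene",u,v,25) for u,v in((0,0),)]
print(r.read_state()["contact_force"])
print("signoff",r.sign_off())
E
```

```text
tin [650.85    7.575] was 648.8 9.0
pot [592.6 -40.3] was 590.6 -39.3; bottle nozzle [ 627.7 -103.2] was 625.7 -103.8
dome [array([427.6, 296.8]), array([421.5, 255.7]), array([380.8, 260.8]), array([387. , 302.2])] [404.225 278.875] hollow [404.4 279.3] rubber 401.6 276.8 (top)
[-0.61491422  0.0038323  -0.22724323]
the job is handed in; nothing more can be done
signoff None
```

I set the pot, bottle and tin on the cork mat. The doming block then went onto the rubber block, hollow up, and the three went back to their own spots in the tray. I handed the job in a little over 63 s into the run, against the 136 s limit.

**Last checks from the top camera:**

| Thing | Off by | Limit |
|---|---|---|
| Doming block from rubber block centre | about 3–4 mm | 15 mm |
| Tin from its start | about 2.5 mm | 15 mm |
| Pot from its start | about 2.2 mm | 15 mm |
| Bottle from its start | about 2 mm | 15 mm |

All four stand upright. The oil can, candle and spool look unmoved in the pictures; I did not measure them again. The arm is clear of everything, with forces at noise level.

**One slip:** when bringing the pot back, the move overshot and the pot leaned on the tin, tilting it about 4°. I backed off slowly and the tin settled in its place.

**Disagreement:** the two cameras differ by about 2–5 mm on absolute positions, well inside the 15 mm limits.

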